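# Start the turntable's snap ring out of its groove with the pick

### The arm

A 6-joint arm with a two-finger parallel gripper is mounted at the origin on a cart in front of the work surface, level with it; the furniture and walls round the work are solid. World frame = base frame: x ahead of the robot, y to its left, z up, the work surface at z = 0. Lengths are in m, angles in rad, forces in N, time in s.
With the tool pointing down it reaches from about 0.375 to 0.9 m from the base axis. Payload 3.1 kg.
Tool frame: the origin (TCP) lies on the centre line of the jaws, within the pads' length; the fingertips stand 14 mm ahead of it and the grasp point (between the pads) lies 5 mm behind it; z points along the fingers, y is the direction in which the jaws open and shut (so a half turn about z gives the same grasp; the last joint's range is limited). The gripper opens to 87 mm and grips with 3 to 60 N. Pads are 19 mm wide; open, the fingers measure 117 mm over their backs; the gripper's body (75 mm by 190 mm) begins 51 mm behind the grasp point.
Start: joints at [-1.482, 0.527, 1.433, -0, 1.181, -0.178], TCP at [0.165, -0.603, 0.237] pointing down, gripper open.
Joint ranges: [-3.08, 3.08], [-0.75, 2.2], [0.22, 2.44], [-1.43, 4.57], [0, 2.65], [-2.85, 2.85]. Speed limits (rad/s): [2.79, 2.79, 3.14, 3.14, 3.14, 3.14].

### API

Orientations are given as [roll, pitch, yaw] about the fixed x, y, z axes, in that order (R = Rz(yaw) Ry(pitch) Rx(roll)).
In Python, from bench import arm gives the robot as it stands.
- The arm moves only by the shell command python3 -m handwheel 'ROWS' [FORCE]. ROWS is JSON, a list of rows, each an object of numbers: "x", "y", "z": the shift along the tool's x, y, z in mm; "ax", "ay", "az": the turn, a rotation vector about the tool's x, y, z in rad; "gripper": the finger opening in mm, from 0 to 87. A call has 1 to 20 rows; each row shifts and turns the pose as measured when the row begins, along the tool's axes as they then stand; what a row does not reach is not made up. A row lasts 1/8 s, in which the tool goes at most 62.5 mm and 10.7 degrees, less where a joint would pass 70% of its speed; a pose out of reach is approached as far as the arm can. A call with a gripper value outside its range is refused whole. The fingers move at their own pace and stop on an object; FORCE is the grip in N (left out, the last holds). Time passes only in rows, so rows that do not move let the fingers close. It gives the time, the measured TCP pose, the force and the opening at its end, in the units of the state.
- arm.sense(): the state, without advancing time (a new reading comes with each control period).
- arm.snapshot(name): name is "side" or "top"; returns a dict with "frame" (420x560x3 uint8, red, green, blue), "fovy" (degrees; the focal length in pixels is half the picture's height over the tangent of half this angle, whatever the lens; pixels are square), "cx", "cy" (the principal point, pixels), "k1" (the pictures are not rectified: a ray, as slopes to the right and down, at radius r is drawn at 1 + k1 r^2 times it, then the intrinsics apply), "R" (3x3) and "t" (3): a world point X has camera coordinates R X + t. Camera axes: x right, y down, z forward; pixel columns grow to the right and rows downward; lengths in m; the calibration is good to about 2 mm. A picture is of the moment at which its call begins. There is no depth.
- arm.hand_in(): hands the job in, once; it reports no verdict.
The state is a dict: "time": time; "joint_pos": joint angles; "dq": joint speeds; "tau": joint torques, N m; "position": TCP position; "orientation": TCP orientation; "wrist_force": force on the tool from outside, world axes, zero at the start; "moment": the same for the moment, N m; "opening": opening from 0.0 (shut) to 1.0 (fully open).
Only numpy, scipy, OpenCV 4.12 (cv2) and the standard library are available. Lean on these libraries where they do the work, as an engineer would, in place of code of your own. Each camera call takes 0.05 s, during which the arm holds its last target.

### The job

The snap ring on the sample turntable's spindle is to come off: take the upright pick from its stand, feel its flat foot in between the turntable's plate and one of the ring's two ends, and ease that end gently up until it snaps over the spindle's collar and stays lying on top of it. Do not bear hard on the plate, do not force the ring or bend its end up much further than it needs, touch the ring only with the pick, and leave the rest of the ring round the spindle. Then stand the pick back in the slot of its stand, and leave the bottle, dish and tape alone.

Things in the scene. Friction and masses are not known exactly. Their poses are not given: they have to be found in the camera images.
- spindle: Fixed sample turntable, 144 mm across, 64 mm tall, with an upright steel spindle. Origin on the worktop on the spindle's axis, z up. Its flat plate covers radius 24 to 72 mm; the plate's top lies anywhere from 21.2 to 23.2 mm above the worktop (shims: feel for it), and the plate is sprung, giving about 1 mm under 6 N.
- collar (a point): On the spindle's axis, 37.2 mm above the worktop, level with the collar's edge (radius 22.2 mm). Below it a cone narrows to the groove (radius 18.8 mm, from 28 to 34 mm above the worktop) and under that a shoulder of radius 21.5 mm carries the ring; above it a cone narrows to a stem of radius 13 mm, top at 64 mm. All polished steel.
- ring: Split snap ring of 6 mm round steel wire, 52 mm across, lying flat in the groove, wire centre 31 mm above the worktop. Origin at its centre, z up; the 68 degree split is on its -x side, facing the robot to within 35 degrees. Springy: lifting one end takes up to 10 to 13 N after some 8 mm, then it snaps over the collar and stays 10 to 13 mm higher; the other end stays in the groove.
- ring_end_a (a point): Middle of the flat lug on the ring's end at the +y side of the split. The lug is 15 mm long (radially outward), 9 mm wide, 5 mm thick, its middle 30 mm from the spindle's axis, and overhangs the plate freely with a gap of 5 to 7 mm under it. Axes as ring.
- ring_end_b (a point): Middle of the same lug on the ring's other end, at the -y side of the split. Its own axes turn with its half of the ring. Either end may be lifted.
- pick: Upright pick, loose, about 137 mm tall, 90 g. Origin under the middle of its guard (40 x 30 x 5 mm), z up, x the way its foot points. Handle 20 mm (x) by 18 mm (y), 5 to 83 mm above the origin. Below, at x = -8 mm, a 7 mm square shank, clamped but adjustable, with a flat foot 4 mm thick, 10 mm wide, x = -11.5 to +12 mm, its underside anywhere from 46 to 62 mm below the origin (not measured).
- pick_handle (a point): Where to hold the pick: middle of the handle, 40 mm above the underside of the guard. Axes as pick.
- stand_slot (a point): Fixed white block 80 x 64 x 74 mm with a slot down through it, 32 mm (x) by 18 mm (y). This point is the middle of the slot's mouth at the top face, 74 mm above the worktop; x along the slot. The pick hangs in it, its guard lying on the top face, its origin at this point, its foot pointing along the slot's +x.
- brown_bottle: Small reagent bottle, 36 mm across and 66 mm tall, beyond the turntable; leave alone. Origin under its middle.
- dish: Petri dish, 59 mm across and 15 mm tall, left of the turntable; leave alone. Origin under its middle.
- tape: Roll of tape, 68 mm across and 18 mm tall, lying flat, beyond and left of the turntable; leave alone. Origin under its middle.

How it is judged:
By the outcome, as a careful person would: the job done as asked, in the order asked, and still so for the second after the job is handed in, with the robot touching nothing.
It also fails if it takes over 62 s, if anything falls off the work surface, if the arm or the gripper's body presses on something with over 40 N, if the wrist force passes 120 N, or if a joint passes its speed limit or range.

## Working session

There is one attempt and no reset: what is moved stays moved. The work goes in short steps, Python scripts to look and compute and a shell command to move; the robot and the scene stay as the last step left them, time stands still between calls to the robot, and variables do not carry over. Pictures are saved under pics/ and viewed, and the job is handed in when it is done.

```bash
ls; mkdir -p pics; python3 - <<'E'
from bench import arm
import cv2
s=arm.sense()
print({k:(v if not hasattr(v,'tolist') else [round(x,4) for x in v.tolist()]) for k,v in s.items()})
for n in("side","top"):
    d=arm.snapshot(n)
    cv2.imwrite(f"pics/{n}0.png",d["frame"][:,:,::-1])
    print(n,d["fovy"],d["cx"],d["cy"],d["k1"],d["R"],d["t"])
E
```

```text
pics
{'time': 0.0, 'joint_pos': [-1.4815, 0.5284, 1.4339, -0.0, 1.1814, -0.1785], 'dq': [-0.0001, 0.0016, 0.0005, -0.0001, -0.0002, 0.0017], 'tau': [0.0001, -44.0036, -17.6594, 0.0633, 0.0583, -0.0002], 'position': [0.1653, -0.602, 0.2356], 'orientation': [-3.1395, -0.0004, 0.2678], 'wrist_force': [0.0552, -0.0815, 0.3968], 'moment': [-0.0177, -0.0433, -0.0289], 'opening': 1.0011484895089882}
side 45.38722933562097 283.0835882208297 210.97006845757326 -0.04019721419114017 [[-0.97494902 -0.22134738 -0.02190311]
 [-0.12165813  0.61309815 -0.78058308]
 [ 0.18620878 -0.75836402 -0.62466815]] [0.58784507 0.11383825 1.20341531]
top 54.596705554889105 278.36032880952257 203.94664895490365 -0.10693483211394811 [[ 0.02090285 -0.99968465 -0.01391652]
 [-0.9989853  -0.02032876 -0.04018848]
 [ 0.0398929   0.01474245 -0.9990952 ]] [0.04769081 0.58604189 1.14326239]
```

View pics/side0.png

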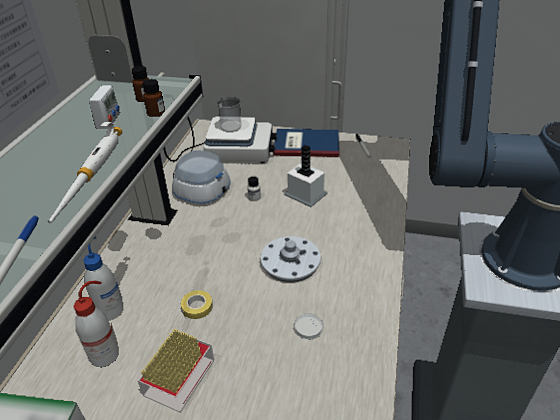

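View pics/top0.png

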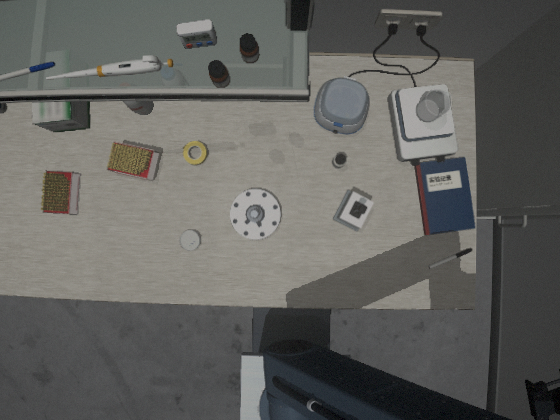

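The side view has the turntable at about (291,257), the stand with the pick at (306,180) and the dish at (309,325). The top view has the turntable at about (256,214), the stand at (356,209) and the dish at (190,240). I'll enlarge those areas next.

```bash
cat > h.py <<'E'
import numpy as np, cv2
from bench import arm
def K(d):
    h,w=d["frame"].shape[:2]; f=h/2/np.tan(np.radians(d["fovy"])/2)
    return np.array([[f,0,d["cx"]],[0,f,d["cy"]],[0,0,1]]), np.array([d["k1"],0,0,0.])
def ray(d,uv):
    k,D=K(d); p=cv2.undistortPoints(np.array(uv,float).reshape(-1,1,2),k,D).reshape(-1,2)
    v=np.c_[p,np.ones(len(p))]@d["R"]; c=-np.array(d["R"]).T@d["t"]
    return c,v/np.linalg.norm(v,axis=1)[:,None]
def onz(d,uv,z):
    c,v=ray(d,uv); return c+v*((z-c[2])/v[:,2])[:,None]
def proj(d,X):
    k,D=K(d); p,_=cv2.projectPoints(np.array(X,float).reshape(-1,1,3),cv2.Rodrigues(np.array(d["R"]))[0],np.array(d["t"]),k,D); return p.reshape(-1,2)
def tri(d1,u1,d2,u2):
    A=np.zeros((3,3));b=np.zeros(3)
    for d,u in((d1,u1),(d2,u2)):
        c,v=ray(d,[u]);v=v[0];P=np.eye(3)-np.outer(v,v);A+=P;b+=P@c
    return np.linalg.solve(A,b)
def crop(d,x0,y0,w,h,s,name):
    cv2.imwrite(name,cv2.resize(d["frame"][y0:y0+h,x0:x0+w,::-1],None,fx=s,fy=s,interpolation=cv2.INTER_CUBIC))
def st():
    s=arm.sense(); print(round(s["time"],3),"pos",np.round(np.array(s["position"])*1000,2),"rpy",np.round(s["orientation"],4),"F",np.round(s["wrist_force"],2),"M",np.round(s["moment"],3),"op",round(s["opening"]*87,2),"q",np.round(s["joint_pos"],3)); return s
E
python3 - <<'E'
from h import *
import pickle
D={n:arm.snapshot(n) for n in("side","top")}
pickle.dump(D,open("d0.pkl","wb"))
crop(D["side"],250,220,80,70,9,"pics/s_sp.png")
crop(D["side"],270,135,75,75,8,"pics/s_st.png")
crop(D["top"],222,180,66,66,9,"pics/t_sp.png")
crop(D["top"],325,175,66,66,9,"pics/t_st.png")
E
```

```text
(no output)
```

View pics/s_sp.png

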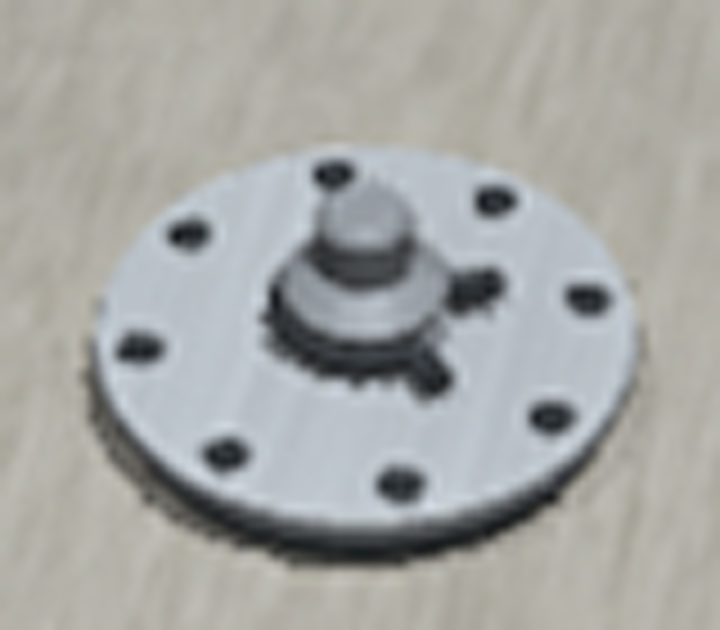

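View pics/s_st.png

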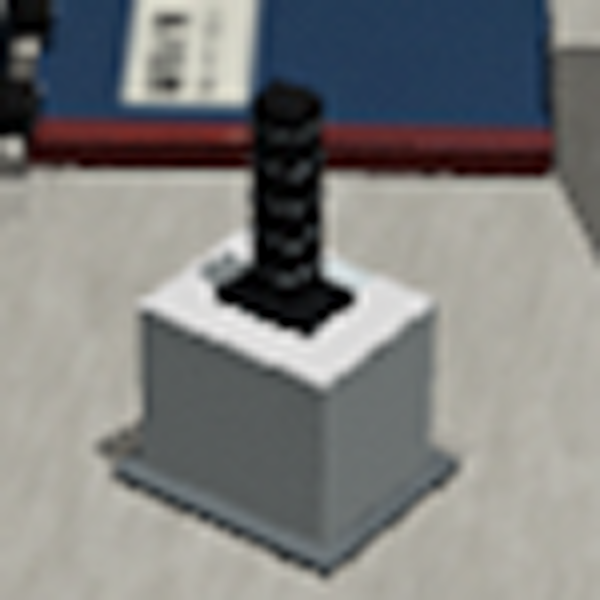

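View pics/t_sp.png

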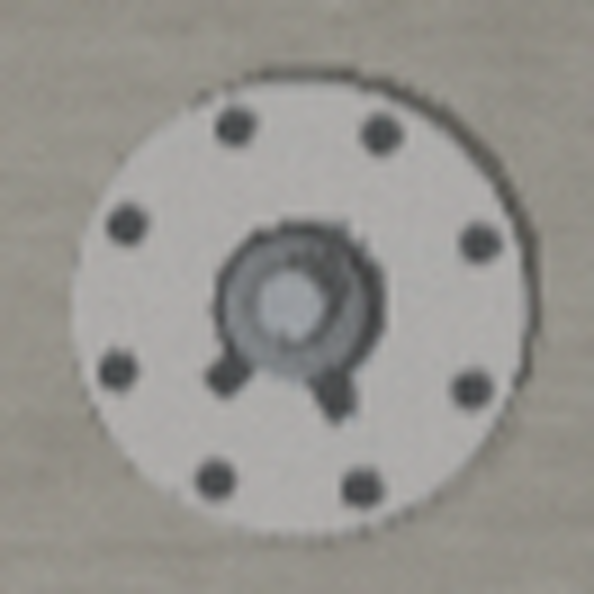

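View pics/t_st.png

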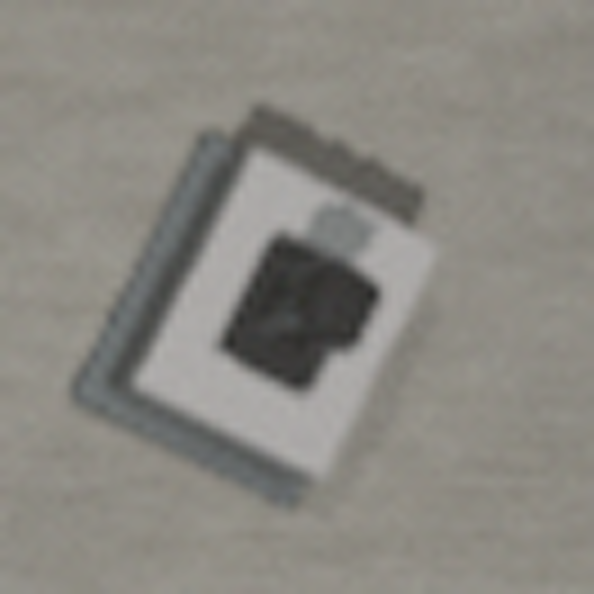

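```bash
python3 - <<'E'
from h import *
import pickle
D=pickle.load(open("d0.pkl","rb"))
def blobs(d,box,lo,hi,amin,amax):
    x,y,w,h=box; g=cv2.cvtColor(d["frame"],cv2.COLOR_RGB2GRAY)[y:y+h,x:x+w]
    s=8; g=cv2.resize(g,None,fx=s,fy=s,interpolation=cv2.INTER_CUBIC)
    m=cv2.inRange(g,lo,hi); n,l,S,C=cv2.connectedComponentsWithStats(m)
    out=[]
    for i in range(1,n):
        if amin<S[i,4]/s/s<amax:
            cs,_=cv2.findContours((l==i).astype(np.uint8),cv2.RETR_EXTERNAL,cv2.CHAIN_APPROX_NONE)
            c=max(cs,key=len).reshape(-1,2).astype(float)
            out.append(((C[i]+.5)/s-.5+[x,y],S[i,4]/s/s,(c+.5)/s-.5+[x,y]))
    return out
for n,box in(("top",(222,180,66,66)),("side",(250,220,80,70))):
    d=D[n]; H=[]
    for c,a,_ in blobs(d,box,0,95,3,40):
        X=onz(d,[c],.0222)[0]; print(n,c.round(1),round(a,1),(X*1000).round(1)); H.append(X)
for n,box in(("top",(325,175,66,66)),("side",(270,135,75,75))):
    d=D[n]
    for c,a,k in blobs(d,box,165,255,60,3000):
        hull=cv2.convexHull(k.astype(np.float32))
        ap=cv2.approxPolyDP(hull,1.6,True).reshape(-1,2)
        X=onz(d,ap,.074)*1000
        print(n,"quad",a,ap.round(1).tolist(),X.round(1)[:,:2].tolist(), np.linalg.norm(X-np.roll(X,-1,0),axis=1).round(1), X.mean(0).round(1))
E
```

```text
top [269.8 192.5] 9.0 [616.4  84.4  22.2]
top [247.6 193.7] 8.7 [611.7 147.1  22.2]
top [263.8 194.6] 9.1 [610.2 101.1  22.2]
top [279.4 205.1] 10.3 [581.5  56.7  22.2]
top [235.6 204.6] 9.5 [580.2 180.3  22.2]
top [274.8 206.6] 8.9 [576.7  69.5  22.2]
top [247.8 209.8] 9.6 [566.3 145.3  22.2]
top [247.  220.6] 14.8 [535.8 146.9  22.2]
top [234.5 220.8] 9.0 [534.5 182.1  22.2]
top [273.9 222.9] 8.8 [531.   70.9  22.2]
top [245.5 232.9] 8.9 [501.1 150.4  22.2]
top [261.7 233.9] 9.5 [499.3 104.8  22.2]
side [286.6 239. ] 9.3 [577.5  70.6  22.2]
side [304.4 241.9] 9.5 [532.2  72.2  22.2]
side [270.5 245.6] 9.0 [610.9 101.7  22.2]
side [302.  251.9] 22.2 [531.2 108.3  22.2]
side [314.8 252.8] 10.4 [500.6 105.4  22.2]
side [265.  258.3] 10.3 [612.9 147.6  22.2]
side [310.8 266. ] 11.0 [502.1 151.1  22.2]
side [274.6 270.1] 11.0 [581.4 181.1  22.2]
side [294.  273.5] 11.9 [535.4 182.6  22.2]
top quad 329.296875 [[353.20001220703125, 192.10000610351562], [372.29998779296875, 202.60000610351562], [360.1000061035156, 226.60000610351562], [340.20001220703125, 216.8000030517578]] [[618.6, -142.0], [591.3, -194.2], [526.1, -161.9], [551.3, -107.9]] [58.9 72.8 59.6 75.5] [ 571.8 -151.5   74. ]
side quad 145.8125 [[301.20001220703125, 134.60000610351562], [299.79998779296875, 147.1999969482422], [285.29998779296875, 146.60000610351562], [286.8999938964844, 134.60000610351562]] [[623.8, -349.9], [613.5, -276.8], [656.3, -272.3], [666.8, -341.8]] [73.8 43.1 70.3 43.7] [ 640.1 -310.2   74. ]
side quad 2657.609375 [[273.3999938964844, 157.1999969482422], [338.6000061035156, 157.60000610351562], [344.3999938964844, 168.10000610351562], [344.3999938964844, 209.39999389648438], [269.6000061035156, 209.39999389648438], [269.6000061035156, 163.10000610351562]] [[677.2, -209.1], [493.8, -242.3], [470.5, -192.1], [446.9, -9.0], [629.7, 27.3], [680.7, -177.2]] [186.4  55.4 184.6 186.3 210.7  32.1] [ 566.5 -133.7   74. ]
```

```bash
python3 - <<'E'
from h import *
import pickle
D=pickle.load(open("d0.pkl","rb"))
out=[]
for n,(x,y) in(("top",(240,198)),("side",(278,232))):
    f=D[n]["frame"][y:y+34,x:x+34,::-1].astype(float)
    f=np.clip((f-20)*1.4,0,255).astype(np.uint8)
    i=cv2.resize(f,None,fx=11,fy=11,interpolation=cv2.INTER_LANCZOS4)
    for k in range(0,34,5):
        cv2.putText(i,str(x+k),(k*11,8),0,.3,(0,0,255)); cv2.putText(i,str(y+k),(0,k*11+8),0,.3,(0,0,255))
        cv2.line(i,(k*11,0),(k*11,373),(0,255,255),1);cv2.line(i,(0,k*11),(373,k*11),(0,255,255),1)
    # predicted lugs overlay skipped
    out.append(i)
cv2.imwrite("pics/lug.png",np.hstack(out))
E
```

```text
(no output)
```

View pics/lug.png

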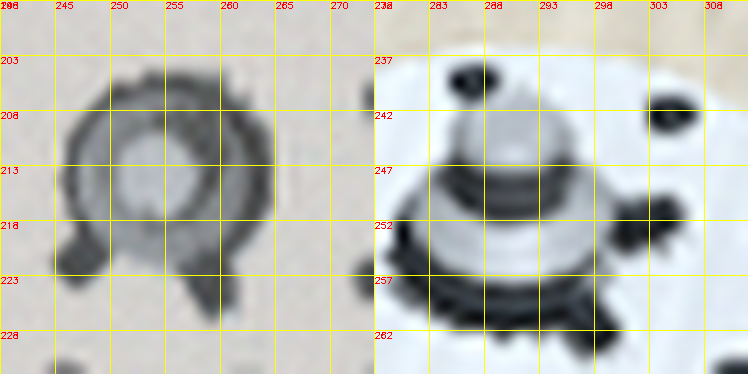

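```bash
python3 - <<'E'
from h import *
import pickle
D=pickle.load(open("d0.pkl","rb"))
c=np.array([556.1,126.2])
for nm,t,s in(("A",(245.2,222.7),(298.,263.)),("B",(259.,226.1),(305.4,250.6))):
    for n,p in(("top",t),("side",s)):
        X=onz(D[n],[p],.031)[0,:2]*1000; v=X-c; print(nm,n,X.round(1),np.hypot(*v).round(1),np.degrees(np.arctan2(v[1],v[0])).round(1))
    print(tri(D["top"],t,D["side"],s)*1000)
# predicted overlay for several yaw
for n in("top","side"):
  d=D[n]; s=9; x0,y0=((222,180) if n=="top" else (250,220))
  ims=[]
  for psi in (0,5,10):
    i=cv2.resize(d["frame"][y0:y0+66,x0:x0+66,::-1],None,fx=s/2,fy=s/2,interpolation=cv2.INTER_CUBIC); i=cv2.resize(i,None,fx=1,fy=1)
    ims.append(i)
print(onz(D["top"],[(355.5,209.2)],.079)*1000)
E
```

```text
A top [529.9 151. ] 36.1 136.6
A side [531.3 156.1] 38.9 129.6
[531.01152614 151.65864868  26.72725882]
B top [521.2 112.2] 37.6 -158.1
B side [522.4 111.5] 36.8 -156.5
[521.72731939 112.25583391  31.77713279]
[[ 572.39344129 -147.9866716    79.        ]]
```

```bash
python3 - <<'E'
from h import *
import pickle
D=pickle.load(open("d0.pkl","rb")); d=D["side"]
q=[(140,305),(325,388),(437,300),(248,232)]
P=[(270+a/8-.5,135+b/8-.5) for a,b in q]
X=onz(d,P,.074)[:,:2]*1000; print(X.round(1).tolist(),X.mean(0))
for i in range(4):
    v=X[(i+1)%4]-X[i]; print(np.hypot(*v).round(1),np.degrees(np.arctan2(v[1],v[0])).round(1))
# guard (top z .079) side: corners left(215,293) bottom(308,335) right(355,297)
G=[(270+a/8-.5,135+b/8-.5) for a,b in [(215,292),(308,333),(355,296)]]
Y=onz(d,G,.079)[:,:2]*1000; print("guard",Y.round(1).tolist(),"mid of left/right",(Y[0]+Y[2])/2)
# handle top centre: side crop (288,100)
print("handle top",onz(d,[(270+288/8-.5,135+103/8-.5)],.157)*1000)
# top img guard, crop 9x from (325,175): corners (283,235),(380,290),(303,392),(222,345)
T=[(325+a/9-.5,175+b/9-.5) for a,b in [(283,235),(380,290),(303,392),(222,345)]]
Z=onz(D["top"],T,.079)[:,:2]*1000; print("topguard",Z.round(1).tolist(),(Z[1]+Z[3])/2)
E
```

```text
[[622.0, -139.8], [550.9, -103.8], [522.6, -162.2], [594.5, -191.5]] [ 572.48808163 -149.31772874]
79.7 153.1
64.9 -115.9
77.6 -22.1
58.5 61.9
guard [[596.8, -145.3], [561.1, -127.2], [549.4, -152.0]] mid of left/right [ 573.09615775 -148.63203577]
handle top [[ 571.89976523 -145.62513856  157.        ]]
topguard [[595.4, -148.9], [579.6, -178.1], [548.8, -155.5], [562.3, -131.1]] [ 570.98481569 -154.61995392]
```

```bash
python3 -m handwheel '[{"x":60,"y":0,"az":-0.165},{"x":60,"y":0,"az":-0.165}]'; python3 -c "
from h import *;st()"
```

```text
0.2 pos [ 165.34 -602.29  235.94] rpy [-3.1403e+00 -2.0000e-04  2.6780e-01] F [ 0.11 -0.37  0.34] M [-0.049 -0.013  0.034] op 87.03 q [-1.482  0.528  1.433 -0.     1.181 -0.178]$[0]: bad value
```

```bash
python3 -m handwheel '[{"x":60,"az":-0.165},{"x":60,"az":-0.165}]'; python3 -c "
from h import *;st()"
```

```text
0.2 pos [ 165.34 -602.29  235.94] rpy [-3.1403e+00 -2.0000e-04  2.6780e-01] F [ 0.11 -0.37  0.34] M [-0.049 -0.013  0.034] op 87.03 q [-1.482  0.528  1.433 -0.     1.181 -0.178]$[0]: bad value
```

```bash
python3 -m handwheel '[{"x":50,"y":0,"z":0,"ax":0,"ay":0,"az":-0.16,"gripper":87}]' ; python3 -c "
from h import *;st()"
```

```text
time: 0.32
position: [0.2114, -0.5904, 0.2357]
orientation: [-3.141, 0.001, 0.427]
wrist_force: [0.5, 0.0, 0.2]
opening: 1.004
0.325 pos [ 211.38 -590.39  235.69] rpy [-3.1406e+00  6.0000e-04  4.2690e-01] F [0.5  0.02 0.16] M [ 0.031 -0.052  0.014] op 87.31 q [-1.405e+00  5.320e-01  1.427e+00 -1.000e-03  1.183e+00 -2.600e-01]
```

```bash
python3 -m handwheel '[{"x":50,"y":0,"z":0,"ax":0,"ay":0,"az":-0.17,"gripper":87},{"x":50,"y":0,"z":0,"ax":0,"ay":0,"az":-0.17,"gripper":87},{"x":50,"y":0,"z":0,"ax":0,"ay":0,"az":-0.17,"gripper":87},{"x":50,"y":0,"z":0,"ax":0,"ay":0,"az":-0.166,"gripper":87},{"x":47,"y":5.3,"z":0,"ax":0,"ay":0,"az":0,"gripper":87},{"x":47,"y":5.3,"z":0,"ax":0,"ay":0,"az":0,"gripper":87},{"x":47,"y":5.3,"z":0,"ax":0,"ay":0,"az":0,"gripper":87},{"x":47,"y":5.3,"z":0,"ax":0,"ay":0,"az":0,"gripper":87},{"x":47,"y":5.3,"z":0,"ax":0,"ay":0,"az":0,"gripper":87},{"x":47,"y":5.3,"z":0,"ax":0,"ay":0,"az":0,"gripper":87},{"x":47,"y":5.3,"z":0,"ax":0,"ay":0,"az":0,"gripper":87}]' ; cat >> h.py <<'E'
def to(x,y,z=None,yaw=None):
    "tool-frame shift (mm) and turn from the measured pose to a tool-down target"
    from scipy.spatial.transform import Rotation as Ro
    s=arm.sense(); p=np.array(s["position"])*1000; R=Ro.from_euler("xyz",s["orientation"])
    z=p[2] if z is None else z; yaw=s["orientation"][2] if yaw is None else yaw
    T=Ro.from_euler("xyz",[np.pi,0,yaw])
    print("shift",np.round(R.inv().apply(np.array([x,y,z])-p),2),"turn",np.round((R.inv()*T).as_rotvec(),4))
E
python3 -c "
from h import *;st();to(572.3,-149.6,109,1.103)"
```

```text
time: 1.7
position: [0.5483, -0.1734, 0.2337]
orientation: [3.141, -0.0, 1.124]
wrist_force: [0.9, -0.8, -0.3]
opening: 0.999
1.7 pos [ 548.27 -173.41  233.68] rpy [ 3.1414e+00 -4.0000e-04  1.1237e+00] F [ 0.92 -0.84 -0.27] M [-0.06 -0.06 -0.  ] op 86.93 q [-0.501  0.463  1.564  0.     1.114 -0.054]
shift [ 31.81  11.35 124.7 ] turn [ 0.0002 -0.0004  0.0207]
```

```bash
python3 -m handwheel '[{"x":31.8,"y":11.3,"z":0,"ax":0,"ay":0,"az":0.02,"gripper":87},{"x":0,"y":0,"z":20,"ax":0,"ay":0,"az":0,"gripper":87},{"x":0,"y":0,"z":0,"ax":0,"ay":0,"az":0,"gripper":87}]' ; python3 - <<'E'
from h import *
st();to(572.3,-149.6,109,1.103)
a=arm.snapshot("side"); crop(a,230,80,130,130,5,"pics/s1.png")
a=arm.snapshot("top"); crop(a,310,150,110,110,5,"pics/t1.png")
E
```

```text
time: 2.08
position: [0.5743, -0.1445, 0.2132]
orientation: [3.142, -0.001, 1.109]
wrist_force: [0.1, -0.7, -1.2]
opening: 0.998
2.075 pos [ 574.31 -144.45  213.16] rpy [ 3.1416e+00 -1.0000e-03  1.1094e+00] F [ 0.14 -0.71 -1.18] M [-0.026 -0.016 -0.044] op 86.81 q [-4.350e-01  5.110e-01  1.542e+00  1.000e-03  1.089e+00  2.500e-02]
shift [ -5.61   0.48 104.15] turn [ 0.     -0.001   0.0064]
```

View pics/s1.png

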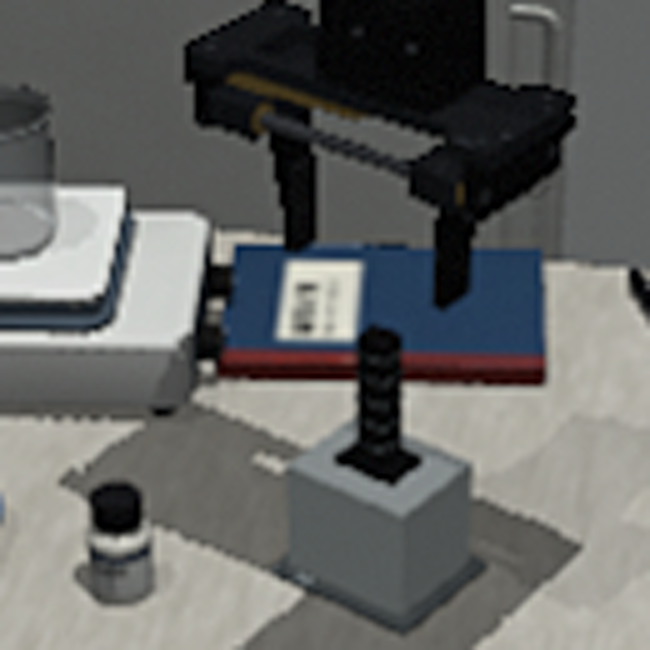

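The jaws straddle the handle along the slot, at rows about 250–300 of the crop, and the handle top is at (378,340). I'll descend.

```bash
python3 -m handwheel '[{"x":-5.6,"y":0.5,"z":30,"ax":0,"ay":0,"az":0.006,"gripper":87},{"x":0,"y":0,"z":35,"ax":0,"ay":0,"az":0,"gripper":70},{"x":0,"y":0,"z":25,"ax":0,"ay":0,"az":0,"gripper":60},{"x":0,"y":0,"z":6,"ax":0,"ay":0,"az":0,"gripper":50},{"x":0,"y":0,"z":0,"ax":0,"ay":0,"az":0,"gripper":50},{"x":0,"y":0,"z":0,"ax":0,"ay":0,"az":0,"gripper":50}]' ; python3 - <<'E'
from h import *
st();to(572.3,-149.6,109,1.103)
a=arm.snapshot("side"); crop(a,230,80,130,130,5,"pics/s2.png")
a=arm.snapshot("top"); crop(a,310,150,110,110,5,"pics/t2.png")
E
```

```text
time: 2.92
position: [0.578, -0.157, 0.1237]
orientation: [3.123, -0.001, 1.097]
wrist_force: [0.2, 0.1, -0.0]
opening: 0.596
2.925 pos [ 578.04 -156.97  123.69] rpy [ 3.1227e+00 -1.5000e-03  1.0968e+00] F [ 0.19  0.12 -0.01] M [-0.067 -0.077 -0.013] op 51.88 q [-4.520e-01  6.330e-01  1.611e+00  1.000e-03  8.790e-01  2.100e-02]
shift [ 3.91 -8.75 14.54] turn [ 0.0188 -0.0014 -0.0062]
```

View pics/s2.png

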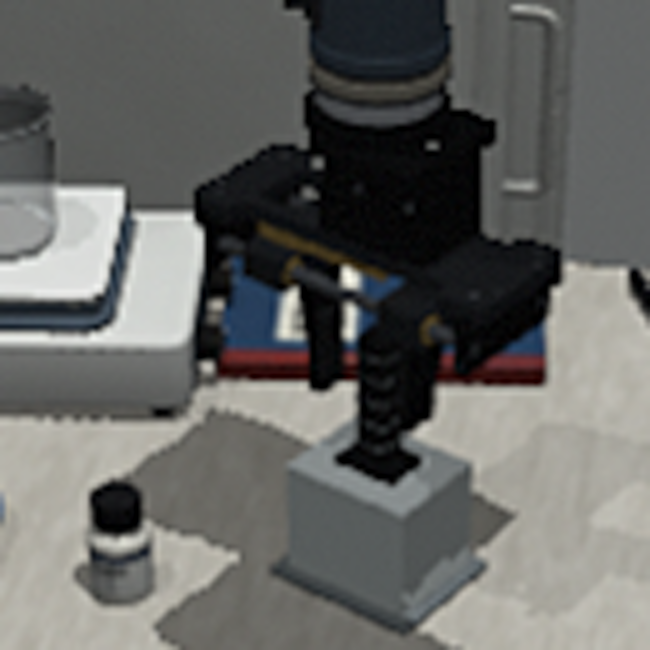

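View pics/t2.png

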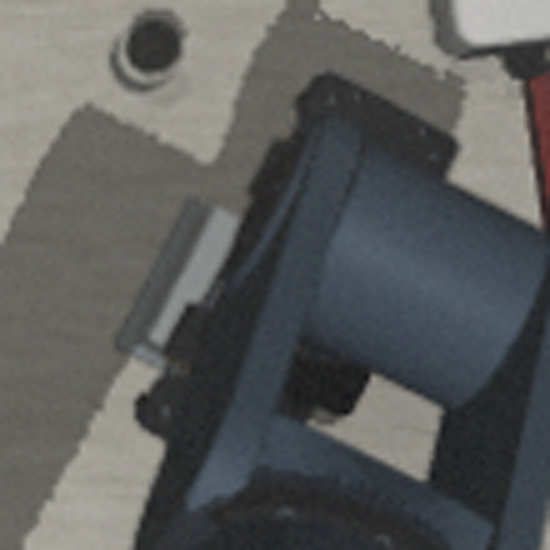

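```bash
python3 -m handwheel '[{"x":3.9,"y":-8.7,"z":0,"ax":0.0188,"ay":-0.0014,"az":-0.006,"gripper":50},{"x":0,"y":0,"z":0,"ax":0,"ay":0,"az":0,"gripper":50}]' ; python3 - <<'E'
from h import *
st();to(572.3,-149.6,109,1.103)
E
```

```text
time: 3.28
position: [0.5721, -0.1489, 0.1247]
orientation: [3.141, -0.0, 1.104]
wrist_force: [-0.2, -0.1, -0.0]
opening: 0.574
3.275 pos [ 572.1 -148.9  124.7] rpy [ 3.1409e+00 -1.0000e-04  1.1036e+00] F [-0.24 -0.07 -0.05] M [-0.026 -0.05  -0.031] op 49.92 q [-0.444  0.628  1.617  0.     0.896  0.024]
shift [-0.54  0.48 15.7 ] turn [ 0.0007 -0.0001  0.0006]
```

```bash
python3 -m handwheel '[{"x":-0.5,"y":0.5,"z":10,"ax":0,"ay":0,"az":0,"gripper":50},{"x":0,"y":0,"z":5.5,"ax":0,"ay":0,"az":0,"gripper":50},{"x":0,"y":0,"z":0,"ax":0,"ay":0,"az":0,"gripper":40}]' ; python3 - <<'E'
from h import *
st();to(572.3,-149.6,109,1.103)
a=arm.snapshot("side"); crop(a,260,110,80,80,8,"pics/s3.png")
E
```

```text
time: 3.65
position: [0.5723, -0.1494, 0.108]
orientation: [3.141, 0.0, 1.104]
wrist_force: [-0.5, -0.2, 0.8]
opening: 0.522
3.65 pos [ 572.32 -149.36  108.  ] rpy [3.1411 0.     1.1041] F [-0.52 -0.21  0.81] M [ 0.02  -0.061 -0.012] op 45.43 q [-0.444  0.654  1.625 -0.     0.862  0.023]
shift [-0.22  0.09 -1.  ] turn [0.0005 0.     0.0011]
```

View pics/s3.png

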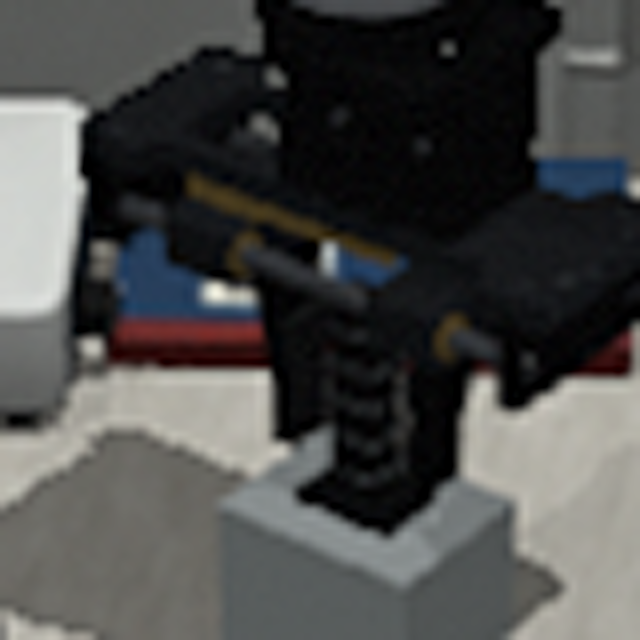

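The handle at crop (365,420) sits between the two fingers at x≈305 and x≈435. I'll close the gripper.

```bash
python3 -m handwheel '[{"x":0,"y":0,"z":0,"ax":0,"ay":0,"az":0,"gripper":15},{"x":0,"y":0,"z":0,"ax":0,"ay":0,"az":0,"gripper":15},{"x":0,"y":0,"z":0,"ax":0,"ay":0,"az":0,"gripper":15},{"x":0,"y":0,"z":0,"ax":0,"ay":0,"az":0,"gripper":15},{"x":0,"y":0,"z":0,"ax":0,"ay":0,"az":0,"gripper":15}]' 40; python3 - <<'E'
from h import *
st()
E
```

```text
time: 4.32
position: [0.5727, -0.1497, 0.1083]
orientation: [3.14, 0.0, 1.104]
wrist_force: [2.0, 0.2, -0.9]
opening: 0.224
4.325 pos [ 572.74 -149.72  108.35] rpy [3.1399 0.     1.1039] F [ 2.02  0.15 -0.88] M [-0.038 -0.069 -0.007] op 19.51 q [-0.444  0.653  1.625 -0.     0.862  0.023]
```

```bash
python3 -m handwheel '[{"x":0,"y":0,"z":-5,"ax":0,"ay":0,"az":0,"gripper":15},{"x":0,"y":0,"z":-12,"ax":0,"ay":0,"az":0,"gripper":15},{"x":0,"y":0,"z":-20,"ax":0,"ay":0,"az":0,"gripper":15},{"x":0,"y":0,"z":-20,"ax":0,"ay":0,"az":0,"gripper":15},{"x":0,"y":0,"z":-20,"ax":0,"ay":0,"az":0,"gripper":15},{"x":0,"y":0,"z":-20,"ax":0,"ay":0,"az":0,"gripper":15},{"x":0,"y":0,"z":0,"ax":0,"ay":0,"az":0,"gripper":15},{"x":0,"y":0,"z":0,"ax":0,"ay":0,"az":0,"gripper":15}]' ; python3 - <<'E'
from h import *
st()
a=arm.snapshot("side"); crop(a,250,70,110,120,5,"pics/s4.png")
E
```

```text
time: 5.32
position: [0.5722, -0.1493, 0.2122]
orientation: [3.138, -0.0, 1.104]
wrist_force: [-0.9, -0.2, -1.5]
opening: 0.227
5.325 pos [ 572.19 -149.29  212.21] rpy [ 3.1384e+00 -1.0000e-04  1.1040e+00] F [-0.89 -0.23 -1.46] M [-0.038 -0.066  0.02 ] op 19.77 q [-0.444  0.51   1.547 -0.     1.082  0.023]
```

View pics/s4.png

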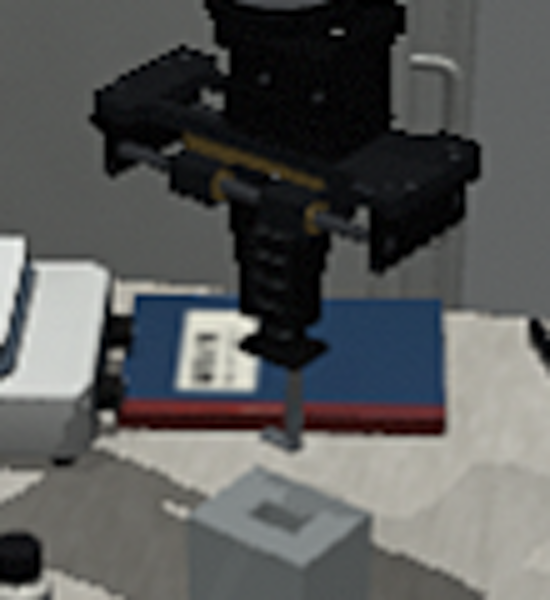

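```bash
python3 - <<'E'
from h import *
d=arm.snapshot("side"); crop(d,290,130,35,40,16,"pics/s4b.png")
yaw=1.104-np.pi/2; o=np.array([.5722,-.1493,.2122-.03435])
ex=np.array([np.cos(yaw),np.sin(yaw),0]);ey=np.array([-ex[1],ex[0],0])
for h in (46,50,54,58,62):
    P=[o+ex*a/1000+ey*b/1000-np.array([0,0,h/1000]) for a,b in((-11.5,-5),(-11.5,5),(12,5),(12,-5))]
    print(h,((proj(d,P)-[289.5,129.5])*16).round(0).tolist())
print("guard",((proj(d,[o+ex*a/1000+ey*b/1000 for a,b in((-20,-15),(-20,15),(20,15),(20,-15))])-[289.5,129.5])*16).round(0).tolist())
E
```

```text
46 [[331.0, 414.0], [294.0, 439.0], [182.0, 393.0], [219.0, 368.0]]
50 [[330.0, 434.0], [294.0, 460.0], [182.0, 413.0], [219.0, 388.0]]
54 [[330.0, 454.0], [294.0, 480.0], [182.0, 434.0], [219.0, 408.0]]
58 [[330.0, 474.0], [294.0, 500.0], [182.0, 454.0], [219.0, 428.0]]
62 [[329.0, 495.0], [293.0, 520.0], [182.0, 474.0], [219.0, 448.0]]
guard [[412.0, 166.0], [301.0, 241.0], [106.0, 164.0], [218.0, 90.0]]
```

View pics/s4b.png

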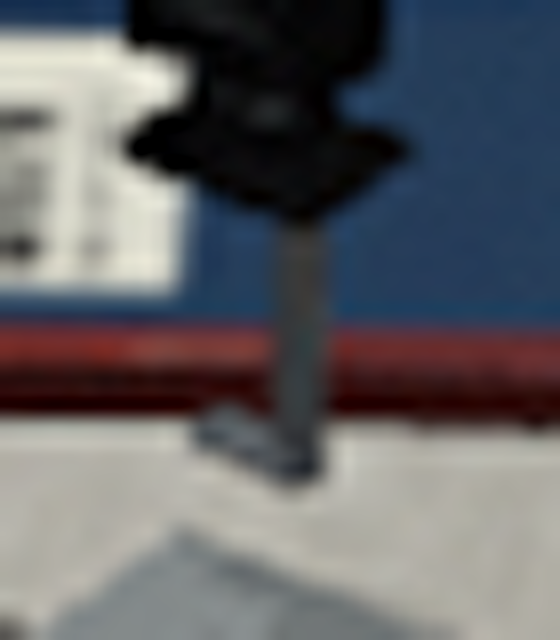

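```bash
python3 -m handwheel '[{"x":20,"y":-17,"z":0,"ax":0,"ay":0,"az":-0.03,"gripper":15},{"x":38,"y":-33,"z":0,"ax":0,"ay":0,"az":-0.15,"gripper":15},{"x":42,"y":-27,"z":0,"ax":0,"ay":0,"az":-0.17,"gripper":15},{"x":46,"y":-19,"z":0,"ax":0,"ay":0,"az":-0.17,"gripper":15},{"x":40,"y":-8,"z":0,"ax":0,"ay":0,"az":-0.17,"gripper":15},{"x":30,"y":-1,"z":0,"ax":0,"ay":0,"az":-0.15,"gripper":15},{"x":0,"y":0,"z":0,"ax":0,"ay":0,"az":0,"gripper":15},{"x":0,"y":0,"z":0,"ax":0,"ay":0,"az":0,"gripper":15}]' ; python3 - <<'E'
from h import *
st(); to(507.1,105.9,130,1.963)
E
```

```text
time: 6.42
position: [0.4939, 0.1027, 0.2065]
orientation: [-3.132, -0.008, 1.977]
wrist_force: [0.2, -0.5, -0.4]
opening: 0.231
6.425 pos [493.86 102.66 206.55] rpy [-3.1325 -0.0079  1.9773] F [ 0.2  -0.46 -0.39] M [ 0.035 -0.113  0.023] op 20.14 q [-0.019  0.413  1.756  0.004  0.984 -0.428]
shift [-2.86 14.14 76.4 ] turn [-0.0092 -0.0079  0.0144]
```

```bash
python3 -m handwheel '[{"x":-2.8,"y":14.1,"z":0,"ax":-0.0092,"ay":-0.0079,"az":0.014,"gripper":15},{"x":0,"y":0,"z":0,"ax":0,"ay":0,"az":0,"gripper":15},{"x":0,"y":0,"z":20,"ax":0,"ay":0,"az":0,"gripper":15},{"x":0,"y":0,"z":20,"ax":0,"ay":0,"az":0,"gripper":15},{"x":0,"y":0,"z":15,"ax":0,"ay":0,"az":0,"gripper":15},{"x":0,"y":0,"z":0,"ax":0,"ay":0,"az":0,"gripper":15},{"x":0,"y":0,"z":0,"ax":0,"ay":0,"az":0,"gripper":15}]' ; python3 - <<'E'
from h import *
st(); to(507.1,105.9,130,1.963)
d=arm.snapshot("side"); crop(d,260,190,75,90,8,"pics/s5.png")
E
```

```text
time: 7.3
position: [0.5134, 0.101, 0.1503]
orientation: [3.138, 0.003, 1.952]
wrist_force: [-0.4, -1.4, -0.9]
opening: 0.229
7.3 pos [513.42 101.02 150.33] rpy [3.1377e+00 2.8000e-03 1.9518e+00] F [-0.44 -1.36 -0.95] M [-0.002 -0.118 -0.016] op 19.95 q [-1.900e-02  5.160e-01  1.773e+00 -1.000e-03  8.480e-01 -3.990e-01]
shift [ 6.94 -4.13 20.3 ] turn [ 0.0039  0.0028 -0.0112]
```

View pics/s5.png

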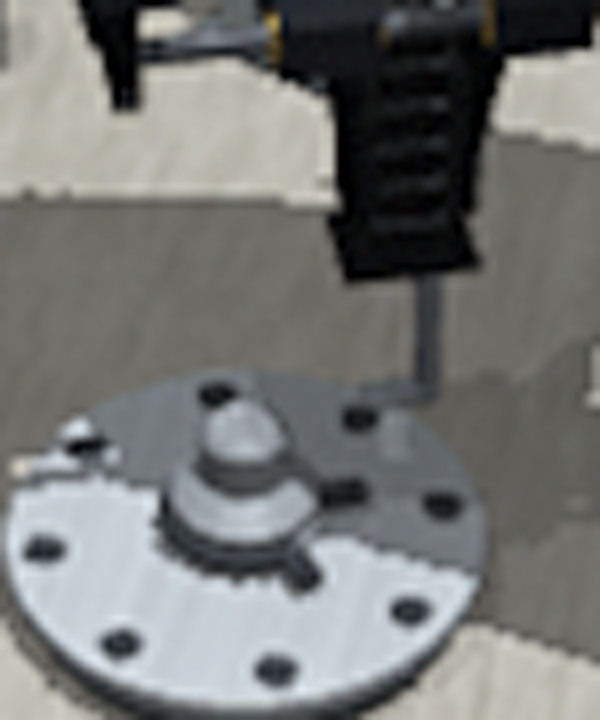

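```bash
python3 -m handwheel '[{"x":6.9,"y":-4.1,"z":0,"ax":0.004,"ay":0.003,"az":-0.011,"gripper":15},{"x":0,"y":0,"z":0,"ax":0,"ay":0,"az":0,"gripper":15},{"x":0,"y":0,"z":10,"ax":0,"ay":0,"az":0,"gripper":15},{"x":0,"y":0,"z":8,"ax":0,"ay":0,"az":0,"gripper":15},{"x":0,"y":0,"z":0,"ax":0,"ay":0,"az":0,"gripper":15},{"x":0,"y":0,"z":0,"ax":0,"ay":0,"az":0,"gripper":15}]' ; python3 - <<'E'
from h import *
st(); to(507.1,105.9,None,1.963)
d=arm.snapshot("side"); crop(d,260,200,75,75,8,"pics/s6.png")
o=np.array(arm.sense()["position"])-[0,0,.03435]; yaw=arm.sense()["orientation"][2]-np.pi/2
ex=np.array([np.cos(yaw),np.sin(yaw),0]);ey=np.array([-ex[1],ex[0],0])
for h in (56,58,60,62):
    P=[o+ex*a/1000+ey*b/1000-np.array([0,0,h/1000]) for a,b in((-11.5,-5),(-11.5,5),(12,5),(12,-5))]
    print(h,((proj(d,P)-[259.5,199.5])*8).round(0).tolist())
print("guard",((proj(d,[o+ex*a/1000+ey*b/1000 for a,b in((-20,-15),(-20,15),(20,15),(20,-15))])-[259.5,199.5])*8).round(0).tolist())
st()
E
```

```text
time: 8.1
position: [0.5072, 0.1064, 0.1322]
orientation: [3.14, 0.001, 1.964]
wrist_force: [0.2, 0.5, -0.5]
opening: 0.228
8.1 pos [507.19 106.39 132.23] rpy [3.1399e+00 5.0000e-04 1.9638e+00] F [ 0.2   0.49 -0.5 ] M [-0.014 -0.07   0.028] op 19.8 q [-0.009  0.542  1.797  0.     0.801 -0.402]
shift [-0.42 -0.27 -0.  ] turn [0.0017 0.0005 0.0008]
56 [[455.0, 361.0], [463.0, 383.0], [385.0, 394.0], [378.0, 371.0]]
58 [[455.0, 366.0], [463.0, 388.0], [385.0, 399.0], [378.0, 376.0]]
60 [[455.0, 371.0], [462.0, 393.0], [385.0, 404.0], [378.0, 381.0]]
62 [[455.0, 376.0], [462.0, 398.0], [385.0, 409.0], [378.0, 386.0]]
guard [[480.0, 192.0], [504.0, 259.0], [366.0, 277.0], [345.0, 210.0]]
8.15 pos [507.15 106.36 132.28] rpy [3.1399e+00 5.0000e-04 1.9638e+00] F [ 0.39  0.18 -0.41] M [-0.013 -0.153  0.003] op 19.91 q [-0.009  0.542  1.797  0.     0.801 -0.402]
```

View pics/s6.png

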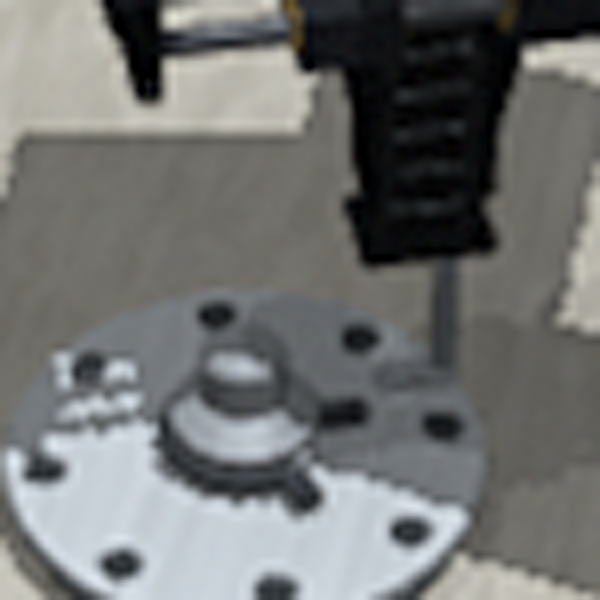

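```bash
python3 -m handwheel '[{"x":-0.4,"y":-0.2,"z":4,"ax":0,"ay":0,"az":0,"gripper":15},{"x":0,"y":0,"z":4,"ax":0,"ay":0,"az":0,"gripper":15},{"x":0,"y":0,"z":0,"ax":0,"ay":0,"az":0,"gripper":15}]' >/dev/null; python3 - <<'E'
from h import *
st()
d=arm.snapshot("side"); crop(d,260,200,75,75,8,"pics/s7.png")
s=st(); print(np.round(s["tau"],3))
E
```

```text
8.525 pos [507.35 105.83 123.92] rpy [3.1394e+00 7.0000e-04 1.9637e+00] F [ 0.82  0.62 -1.97] M [ 0.019 -0.083 -0.045] op 19.68 q [-0.01   0.556  1.803  0.     0.78  -0.403]
8.575 pos [507.46 105.84 124.06] rpy [3.1392e+00 8.0000e-04 1.9637e+00] F [-0.07 -0.09 -1.56] M [-0.053 -0.105 -0.043] op 19.59 q [-0.01   0.556  1.803  0.     0.78  -0.403]
[-0.0000e+00 -3.8845e+01 -1.0984e+01  3.8000e-02  5.2000e-02  0.0000e+00]
```

View pics/s7.png

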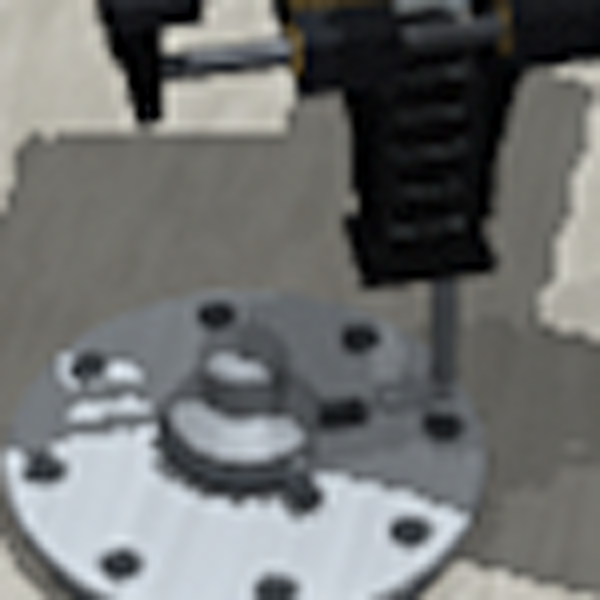

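```bash
for i in 1; do python3 -m handwheel '[{"x":0,"y":0,"z":2,"ax":0,"ay":0,"az":0,"gripper":15},{"x":0,"y":0,"z":0,"ax":0,"ay":0,"az":0,"gripper":15}]' >/dev/null; python3 -c "
from h import *;s=st();print(s['tau'][1:3])";  done; python3 -m handwheel '[{"x":0,"y":0,"z":2,"ax":0,"ay":0,"az":0,"gripper":15},{"x":0,"y":0,"z":0,"ax":0,"ay":0,"az":0,"gripper":15}]' >/dev/null; python3 -c "
from h import *;s=st();print(s['tau'][1:3])"
```

```text
8.825 pos [507.59 105.84 122.05] rpy [3.1388e+00 1.0000e-03 1.9637e+00] F [-0.23 -0.17 -1.36] M [ 0.01  -0.108 -0.034] op 19.57 q [-0.01   0.559  1.804  0.     0.775 -0.403]
[-38.9274323  -10.93433172]
9.075 pos [507.69 105.85 119.99] rpy [3.1386e+00 1.1000e-03 1.9637e+00] F [ 1.34  0.78 -1.14] M [ 0.028 -0.158 -0.045] op 19.74 q [-0.01   0.563  1.806  0.     0.77  -0.403]
[-39.00763392 -10.84148258]
```

```bash
python3 -m handwheel '[{"x":0,"y":0,"z":1,"ax":0,"ay":0,"az":0,"gripper":15},{"x":0,"y":0,"z":0,"ax":0,"ay":0,"az":0,"gripper":15}]' >/dev/null; python3 -c "
from h import *;s=st();print(s['tau'][1:3])"; python3 -m handwheel '[{"x":0,"y":0,"z":1,"ax":0,"ay":0,"az":0,"gripper":15},{"x":0,"y":0,"z":0,"ax":0,"ay":0,"az":0,"gripper":15}]' >/dev/null; python3 -c "
from h import *;s=st();print(s['tau'][1:3])"
```

```text
9.325 pos [507.75 105.87 118.98] rpy [3.1385e+00 1.1000e-03 1.9637e+00] F [-0.05 -0.87 -0.86] M [ 0.016 -0.143 -0.029] op 19.6 q [-0.01   0.565  1.806  0.     0.767 -0.403]
[-39.05045271 -10.78134209]
9.575 pos [507.75 105.87 117.91] rpy [3.1385e+00 1.1000e-03 1.9638e+00] F [ 0.13 -0.03 -1.69] M [ 0.055 -0.088  0.015] op 19.97 q [-0.01   0.566  1.807  0.     0.765 -0.403]
[-39.0869236  -10.73307037]
```

```bash
python3 -m handwheel '[{"x":0,"y":0,"z":1,"ax":0,"ay":0,"az":0,"gripper":15},{"x":0,"y":0,"z":0,"ax":0,"ay":0,"az":0,"gripper":15}]' >/dev/null; python3 -c "
from h import *;s=st();print(s['tau'][1:3])"; python3 -m handwheel '[{"x":0,"y":0,"z":0.7,"ax":0,"ay":0,"az":0,"gripper":15},{"x":0,"y":0,"z":0,"ax":0,"ay":0,"az":0,"gripper":15}]' >/dev/null; python3 - <<'E'
from h import *
s=st();print(s['tau'][1:3])
d=arm.snapshot("side"); f=d["frame"][232:267,285:325,::-1]
f=np.clip((f.astype(float)-30)*1.8,0,255).astype(np.uint8)
cv2.imwrite("pics/s8.png",cv2.resize(f,None,fx=16,fy=16,interpolation=cv2.INTER_CUBIC))
E
```

```text
9.825 pos [507.75 105.88 116.86] rpy [3.1385e+00 1.1000e-03 1.9638e+00] F [-0.21  0.42 -0.84] M [ 0.028 -0.128  0.014] op 20.14 q [-0.01   0.568  1.808  0.     0.762 -0.403]
[-39.11981463 -10.68207532]
10.075 pos [507.76 105.86 116.08] rpy [3.1385e+00 1.1000e-03 1.9637e+00] F [ 0.69 -0.14 -1.43] M [ 0.007 -0.089 -0.031] op 19.84 q [-0.01   0.57   1.808  0.     0.761 -0.403]
[-39.14379358 -10.64270228]
```

View pics/s8.png

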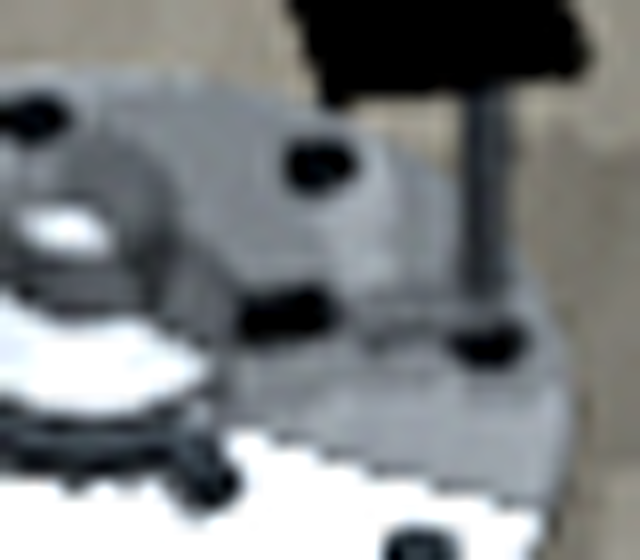

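```bash
python3 -m handwheel '[{"x":0,"y":0,"z":0.7,"ax":0,"ay":0,"az":0,"gripper":15},{"x":0,"y":0,"z":0,"ax":0,"ay":0,"az":0,"gripper":15}]' >/dev/null; python3 -c "
from h import *;s=st();print(s['tau'][1:3])"; python3 -m handwheel '[{"x":0,"y":0,"z":0.6,"ax":0,"ay":0,"az":0,"gripper":15},{"x":0,"y":0,"z":0,"ax":0,"ay":0,"az":0,"gripper":15}]' >/dev/null; python3 - <<'E'
from h import *
s=st();print(s['tau'][1:3])
E
```

```text
10.375 pos [507.84 105.86 115.39] rpy [3.1383e+00 1.2000e-03 1.9637e+00] F [-0.17  0.2  -1.09] M [-0.013 -0.146 -0.008] op 19.87 q [-0.01   0.571  1.808  0.     0.759 -0.403]
[-39.16847706 -10.61130434]
10.625 pos [507.84 105.88 114.77] rpy [3.1383e+00 1.2000e-03 1.9638e+00] F [-0.74  0.37 -0.98] M [-0.008 -0.116  0.017] op 19.97 q [-0.01   0.572  1.809  0.     0.757 -0.403]
[-39.18860793 -10.57891488]
```

```bash
python3 -m handwheel '[{"x":0,"y":0,"z":0.6,"ax":0,"ay":0,"az":0,"gripper":15},{"x":0,"y":0,"z":0,"ax":0,"ay":0,"az":0,"gripper":15}]' >/dev/null; python3 -c "
from h import *;s=st();print(s['tau'][1:3])"; python3 -m handwheel '[{"x":0,"y":0,"z":0.5,"ax":0,"ay":0,"az":0,"gripper":15},{"x":0,"y":0,"z":0,"ax":0,"ay":0,"az":0,"gripper":15}]' >/dev/null; python3 - <<'E'
from h import *
s=st();print(s['tau'][1:3])
E
```

```text
10.875 pos [507.8  105.87 114.1 ] rpy [3.1384e+00 1.2000e-03 1.9637e+00] F [ 1.11 -0.17 -1.71] M [-0.041 -0.089 -0.05 ] op 20.04 q [-0.01   0.573  1.809  0.     0.756 -0.403]
[-39.20717239 -10.54765016]
11.125 pos [507.93 105.87 113.8 ] rpy [3.1381e+00 1.3000e-03 1.9638e+00] F [ 0.66 -0.16  0.76] M [-0.104 -0.056  0.01 ] op 19.84 q [-0.01   0.574  1.809  0.     0.755 -0.403]
[-38.59522104 -10.47702312]
```

```bash
python3 -m handwheel '[{"x":0,"y":0,"z":-0.9,"ax":0,"ay":0,"az":0,"gripper":15},{"x":0,"y":0,"z":0,"ax":0,"ay":0,"az":0,"gripper":15}]' >/dev/null; python3 -c "
from h import *;s=st();print(s['tau'])"; python3 -m handwheel '[{"x":0,"y":2.5,"z":0,"ax":0,"ay":0,"az":0,"gripper":15},{"x":0,"y":2,"z":0,"ax":0,"ay":0,"az":0,"gripper":15},{"x":0,"y":0,"z":0,"ax":0,"ay":0,"az":0,"gripper":15}]' >/dev/null; python3 - <<'E'
from h import *
s=st();print(s['tau'])
E
```

```text
11.375 pos [507.94 105.89 114.73] rpy [3.1380e+00 1.3000e-03 1.9638e+00] F [ 0.91 -0.05 -1.  ] M [ 0.053 -0.132  0.   ] op 19.98 q [-0.01   0.572  1.809  0.     0.757 -0.403]
[ 5.17828128e-03 -3.92398310e+01 -1.05778912e+01  3.70175927e-02
  5.46068943e-02  1.39821373e-04]
11.75 pos [512.51 107.73 114.65] rpy [3.1379e+00 1.4000e-03 1.9638e+00] F [-0.13 -0.08 -1.7 ] M [-0.045 -0.128 -0.042] op 19.96 q [-0.006  0.577  1.797  0.     0.764 -0.4  ]
[ 5.83620436e-03 -3.95551729e+01 -1.07700241e+01  4.04292927e-02
  4.21478832e-02  2.57136446e-03]
```

```bash
python3 -m handwheel '[{"x":0,"y":2.2,"z":0,"ax":0,"ay":0,"az":0,"gripper":15},{"x":0,"y":2,"z":0,"ax":0,"ay":0,"az":0,"gripper":15},{"x":0,"y":0,"z":0,"ax":0,"ay":0,"az":0,"gripper":15}]' >/dev/null; python3 - <<'E'
from h import *
s=st();print(s['tau'].round(4))
d=arm.snapshot("side"); f=d["frame"][232:267,285:325,::-1]
f=np.clip((f.astype(float)-30)*1.8,0,255).astype(np.uint8)
cv2.imwrite("pics/s9.png",cv2.resize(f,None,fx=16,fy=16,interpolation=cv2.INTER_CUBIC))
E
```

```text
12.125 pos [516.69 109.47 114.61] rpy [3.1380e+00 1.4000e-03 1.9638e+00] F [-0.6   0.   -1.37] M [-0.004 -0.139  0.019] op 19.94 q [-0.003  0.581  1.786  0.     0.771 -0.396]
[ 9.20000e-03 -3.98698e+01 -1.09125e+01  4.13000e-02  4.18000e-02
  2.60000e-03]
```

View pics/s9.png

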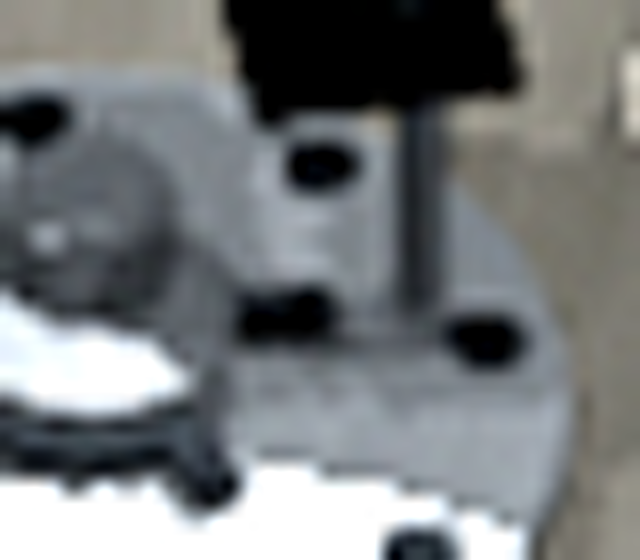

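```bash
python3 -m handwheel '[{"x":0,"y":1.7,"z":0,"ax":0,"ay":0,"az":0,"gripper":15},{"x":0,"y":1.5,"z":0,"ax":0,"ay":0,"az":0,"gripper":15},{"x":0,"y":0,"z":0,"ax":0,"ay":0,"az":0,"gripper":15}]' >/dev/null; python3 - <<'E'
from h import *
s=st();print(s['tau'].round(4))
E
python3 -m handwheel '[{"x":0,"y":0,"z":-1,"ax":0,"ay":0,"az":0,"gripper":15},{"x":0,"y":0,"z":0,"ax":0,"ay":0,"az":0,"gripper":15}]' >/dev/null; python3 - <<'E'
from h import *
s=st();print(s['tau'].round(4))
E
```

```text
12.55 pos [519.61 110.76 114.6 ] rpy [3.1383e+00 1.2000e-03 1.9638e+00] F [ 0.41  0.7  -1.23] M [-0.022 -0.134  0.029] op 20.01 q [-1.000e-03  5.840e-01  1.778e+00  0.000e+00  7.760e-01 -3.940e-01]
[ 7.60000e-03 -4.01098e+01 -1.09996e+01  4.07000e-02  4.53000e-02
  1.90000e-03]
12.8 pos [519.53 110.75 115.64] rpy [3.1384e+00 1.2000e-03 1.9638e+00] F [ 0.02  0.49 -0.55] M [ 0.023 -0.178 -0.013] op 19.6 q [-1.000e-03  5.820e-01  1.777e+00  0.000e+00  7.790e-01 -3.940e-01]
[ 7.90000e-03 -4.00909e+01 -1.10175e+01  3.85000e-02  5.47000e-02
  2.00000e-04]
```

```bash
cat > r.py <<'E'
from h import *
s=arm.sense(); print(round(s["time"],2),"z",round(s["position"][2]*1000,2),"xy",np.round(s["position"][:2]*1000,1) if hasattr(s["position"],"round") else "", "F",np.round(s["wrist_force"],1),"tau1",round(s["tau"][1],3),"tau0",round(s["tau"][0],3),"M",np.round(s["moment"],2))
E
python3 -m handwheel '[{"x":0,"y":0,"z":-1,"ax":0,"ay":0,"az":0,"gripper":15},{"x":0,"y":0,"z":0,"ax":0,"ay":0,"az":0,"gripper":15}]' >/dev/null; python3 r.py
python3 -m handwheel '[{"x":0,"y":0,"z":-1,"ax":0,"ay":0,"az":0,"gripper":15},{"x":0,"y":0,"z":0,"ax":0,"ay":0,"az":0,"gripper":15}]' >/dev/null; python3 r.py
python3 -m handwheel '[{"x":0,"y":0,"z":-1,"ax":0,"ay":0,"az":0,"gripper":15},{"x":0,"y":0,"z":0,"ax":0,"ay":0,"az":0,"gripper":15}]' >/dev/null; python3 r.py
```

```text
13.05 z 116.75 xy [519.5 110.7] F [ 0.2 -0.3 -1.2] tau1 -40.139 tau0 -0.008 M [ 0.01 -0.18  0.05]
13.3 z 117.8 xy [519.5 110.7] F [ 0.2 -0.2 -0.8] tau1 -40.117 tau0 -0.012 M [ 0.02 -0.13  0.01]
13.55 z 118.88 xy [519.5 110.7] F [ 0.1  0.7 -1.4] tau1 -40.086 tau0 -0.008 M [-0.03 -0.17  0.  ]
```

```bash
python3 - <<'E'
from h import *
d=arm.snapshot("side"); f=d["frame"][222:267,285:325,::-1]
f=np.clip((f.astype(float)-30)*1.8,0,255).astype(np.uint8)
cv2.imwrite("pics/s10.png",cv2.resize(f,None,fx=13,fy=13,interpolation=cv2.INTER_CUBIC))
E
```

```text
(no output)
```

View pics/s10.png

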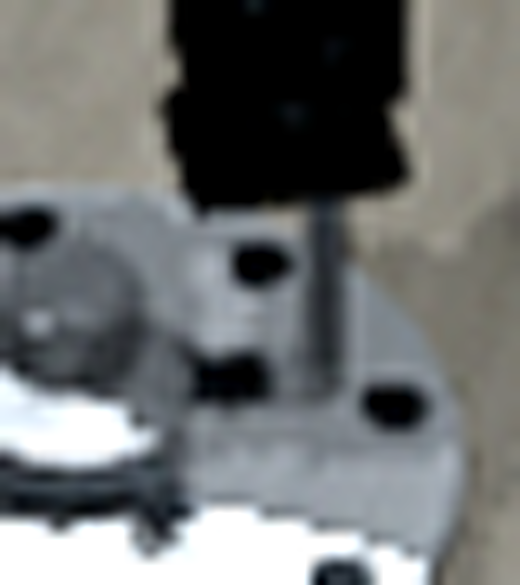

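```bash

python3 -m handwheel '[{"x":0,"y":0,"z":-1,"ax":0,"ay":0,"az":0,"gripper":15},{"x":0,"y":0,"z":0,"ax":0,"ay":0,"az":0,"gripper":15}]' >/dev/null; python3 r.py
python3 -m handwheel '[{"x":0,"y":0,"z":-0.8,"ax":0,"ay":0,"az":0,"gripper":15},{"x":0,"y":0,"z":0,"ax":0,"ay":0,"az":0,"gripper":15}]' >/dev/null; python3 r.py
python3 - <<'E'
from h import *
d=arm.snapshot("side"); f=d["frame"][227:272,275:325,::-1]
f=np.clip((f.astype(float)-25)*1.6,0,255).astype(np.uint8)
cv2.imwrite("pics/s11.png",cv2.resize(f,None,fx=14,fy=13,interpolation=cv2.INTER_CUBIC))
E
```

```text
13.85 z 119.72 xy [519.3 110.7] F [ 0.7 -0.4 -1.8] tau1 -40.448 tau0 0.06 M [-0.02 -0.13 -0.01]
14.1 z 120.29 xy [518.9 110.6] F [ 0.7 -0.3 -1.3] tau1 -40.441 tau0 0.173 M [-0.11 -0.11 -0.02]
```

View pics/s11.png

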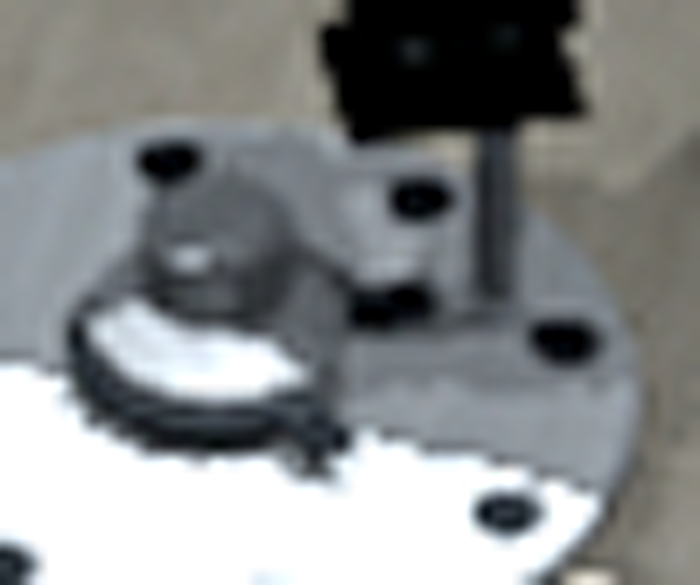

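```bash
cat > avg.py <<'E'
from h import *
F=[];M=[]
for i in range(5):
    arm.snapshot("side"); s=arm.sense(); F.append(s["wrist_force"]);M.append(s["moment"])
print(round(s["time"],2),"pos",np.round(np.array(s["position"])*1000,2),"rpy",np.round(s["orientation"],4),"F",np.mean(F,0).round(2),"sd",np.std(F,0).round(2),"M",np.mean(M,0).round(3),"tau",np.round(s["tau"],3))
E
python3 avg.py
```

```text
14.4 pos [518.91 110.59 120.31] rpy [3.1398e+00 9.0000e-04 1.9638e+00] F [ 0.2  -0.14 -2.01] sd [0.83 0.26 0.37] M [-0.084 -0.077 -0.015] tau [ 2.2100e-01 -4.0551e+01 -1.1588e+01  1.5900e-01 -2.8000e-02 -5.0000e-03]
```

```bash

python3 -m handwheel '[{"x":0,"y":0.3,"z":-1,"ax":0,"ay":0,"az":0,"gripper":15},{"x":0,"y":0,"z":0,"ax":0,"ay":0,"az":0,"gripper":15}]' >/dev/null; python3 r.py
python3 -m handwheel '[{"x":0,"y":0.3,"z":-1,"ax":0,"ay":0,"az":0,"gripper":15},{"x":0,"y":0,"z":0,"ax":0,"ay":0,"az":0,"gripper":15}]' >/dev/null; python3 avg.py
python3 - <<'E'
from h import *
d=arm.snapshot("side"); f=d["frame"][227:272,275:325,::-1]
f=np.clip((f.astype(float)-25)*1.6,0,255).astype(np.uint8)
cv2.imwrite("pics/s12.png",cv2.resize(f,None,fx=14,fy=13,interpolation=cv2.INTER_CUBIC))
E
```

```text
14.65 z 121.06 xy [518.5 110.6] F [-1.2 -0.8 -2.3] tau1 -40.632 tau0 0.347 M [-0.2  -0.03  0.  ]
15.15 pos [518.13 110.61 121.85] rpy [-3.1401e+00  1.0000e-04  1.9642e+00] F [-0.61 -0.79 -3.03] sd [0.47 0.53 0.34] M [-0.258  0.081 -0.039] tau [ 4.4100e-01 -4.1037e+01 -1.2286e+01  3.0500e-01 -2.7300e-01 -1.1000e-02]
```

View pics/s12.png

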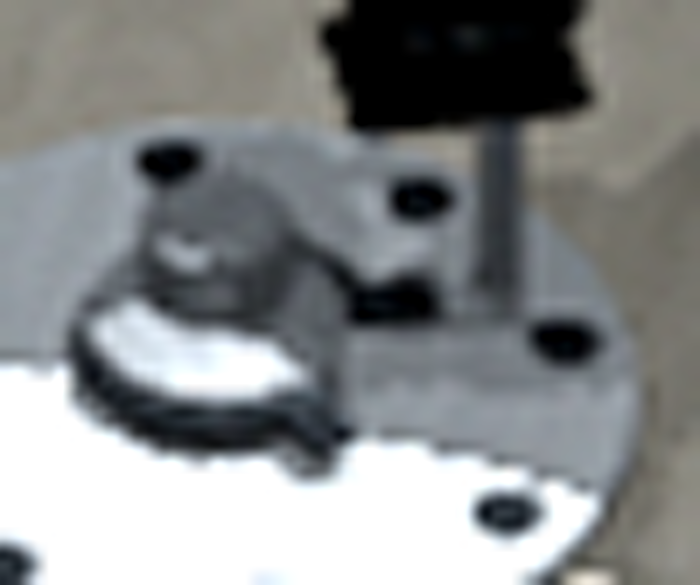

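```bash

python3 -m handwheel '[{"x":0,"y":0,"z":-1,"ax":0,"ay":0,"az":0,"gripper":15},{"x":0,"y":0,"z":0,"ax":0,"ay":0,"az":0,"gripper":15}]' >/dev/null; python3 r.py
python3 -m handwheel '[{"x":0,"y":0,"z":-1,"ax":0,"ay":0,"az":0,"gripper":15},{"x":0,"y":0,"z":0,"ax":0,"ay":0,"az":0,"gripper":15}]' >/dev/null; python3 avg.py
```

```text
15.45 z 122.53 xy [518.  110.6] F [ 0.  -0.6 -4. ] tau1 -41.591 tau0 0.452 M [-0.21  0.04 -0.01]
15.95 pos [517.92 110.58 123.22] rpy [-3.1394e+00 -2.0000e-04  1.9641e+00] F [-0.21 -0.96 -5.62] sd [0.2  0.51 0.42] M [-0.286 -0.012 -0.011] tau [ 5.8600e-01 -4.2224e+01 -1.2527e+01  3.5100e-01 -1.0700e-01 -1.5000e-02]
```

```bash

python3 -m handwheel '[{"x":0,"y":0,"z":-1,"ax":0,"ay":0,"az":0,"gripper":15},{"x":0,"y":0,"z":0,"ax":0,"ay":0,"az":0,"gripper":15}]' >/dev/null; python3 r.py
python3 -m handwheel '[{"x":0,"y":0,"z":-1,"ax":0,"ay":0,"az":0,"gripper":15},{"x":0,"y":0,"z":0,"ax":0,"ay":0,"az":0,"gripper":15}]' >/dev/null; python3 avg.py
python3 - <<'E'
from h import *
d=arm.snapshot("side"); f=d["frame"][227:272,275:325,::-1]
f=np.clip((f.astype(float)-25)*1.6,0,255).astype(np.uint8)
cv2.imwrite("pics/s13.png",cv2.resize(f,None,fx=14,fy=13,interpolation=cv2.INTER_CUBIC))
E
```

```text
16.2 z 124.15 xy [517.8 110.4] F [-0.5 -2.1 -4.2] tau1 -41.642 tau0 0.671 M [-0.36  0.01  0.01]
16.7 pos [517.84 110.4  125.29] rpy [-3.1391  0.      1.9642] F [-1.23 -1.42 -3.3 ] sd [0.56 0.35 0.33] M [-0.391  0.089 -0.002] tau [ 6.9100e-01 -4.1005e+01 -1.2443e+01  4.1700e-01 -2.4500e-01 -1.5000e-02]
```

View pics/s13.png

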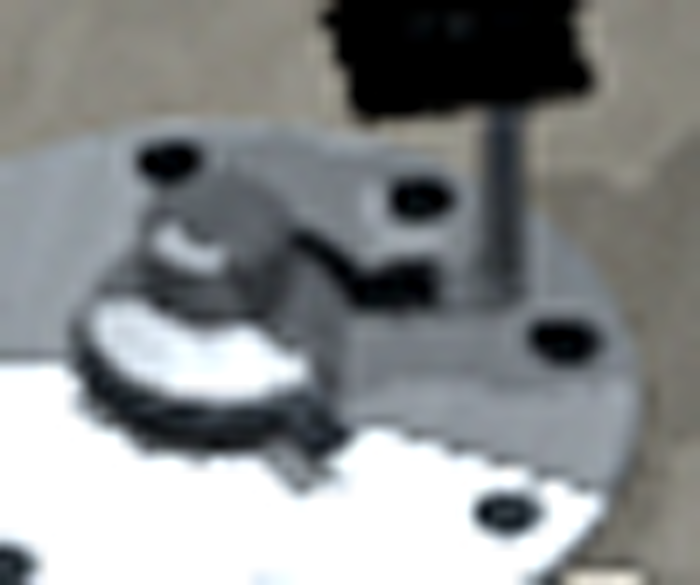

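```bash

python3 -m handwheel '[{"x":0,"y":0,"z":-0.7,"ax":0,"ay":0,"az":0,"gripper":15},{"x":0,"y":0,"z":0,"ax":0,"ay":0,"az":0,"gripper":15}]' >/dev/null; python3 avg.py
python3 - <<'E'
from h import *
d=arm.snapshot("side"); f=d["frame"][227:272,275:325,::-1]
f=np.clip((f.astype(float)-25)*1.6,0,255).astype(np.uint8)
cv2.imwrite("pics/s14.png",cv2.resize(f,None,fx=14,fy=13,interpolation=cv2.INTER_CUBIC))
E
```

```text
17.25 pos [517.86 110.46 125.88] rpy [-3.1392 -0.      1.9642] F [-0.44 -1.92 -3.72] sd [0.19 0.52 0.37] M [-0.396  0.025 -0.026] tau [ 7.6000e-01 -4.1324e+01 -1.2452e+01  4.5100e-01 -1.6600e-01 -1.8000e-02]
```

View pics/s14.png

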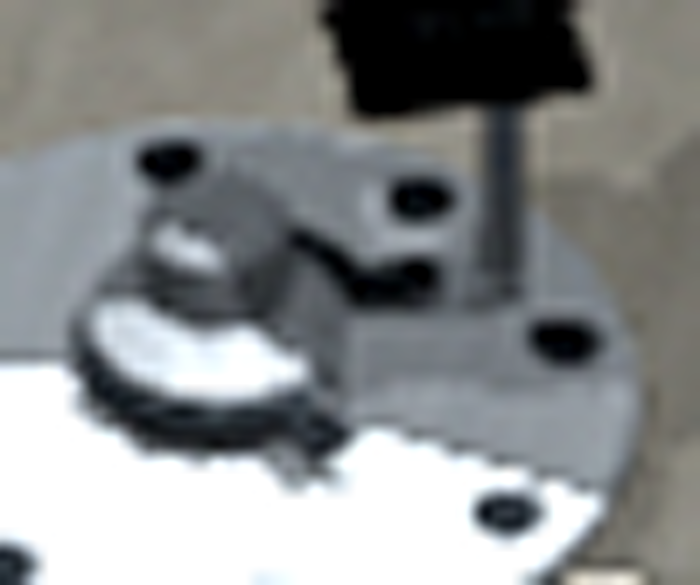

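```bash

python3 -m handwheel '[{"x":0,"y":0,"z":-0.8,"ax":0,"ay":0,"az":0,"gripper":15},{"x":0,"y":0,"z":0,"ax":0,"ay":0,"az":0,"gripper":15}]' >/dev/null; python3 avg.py
python3 -m handwheel '[{"x":0,"y":0,"z":-0.8,"ax":0,"ay":0,"az":0,"gripper":15},{"x":0,"y":0,"z":0,"ax":0,"ay":0,"az":0,"gripper":15}]' >/dev/null; python3 avg.py
```

```text
17.8 pos [517.94 110.4  126.59] rpy [-3.1394e+00  1.0000e-04  1.9642e+00] F [-0.61 -1.52 -3.62] sd [0.53 0.25 0.19] M [-0.384  0.034 -0.015] tau [ 7.7000e-01 -4.1239e+01 -1.2383e+01  4.5000e-01 -1.1900e-01 -1.8000e-02]
18.3 pos [518.05 110.45 127.33] rpy [-3.1396e+00  1.0000e-04  1.9642e+00] F [-0.37 -1.25 -4.11] sd [0.18 0.51 0.18] M [-0.354 -0.034 -0.025] tau [ 7.3300e-01 -4.1531e+01 -1.2378e+01  4.1700e-01 -2.9000e-02 -1.7000e-02]
```

```bash

python3 - <<'E'
from h import *
d=arm.snapshot("side"); f=d["frame"][227:267,275:320,::-1]
f=np.clip((f.astype(float)-25)*1.6,0,255).astype(np.uint8)
cv2.imwrite("pics/s15.png",cv2.resize(f,None,fx=17,fy=15,interpolation=cv2.INTER_CUBIC))
d=arm.snapshot("top"); f=d["frame"][185:240,225:285,::-1]
f=np.clip((f.astype(float)-25)*1.6,0,255).astype(np.uint8)
cv2.imwrite("pics/t15.png",cv2.resize(f,None,fx=10,fy=10,interpolation=cv2.INTER_CUBIC))
E
```

```text
(no output)
```

View pics/s15.png

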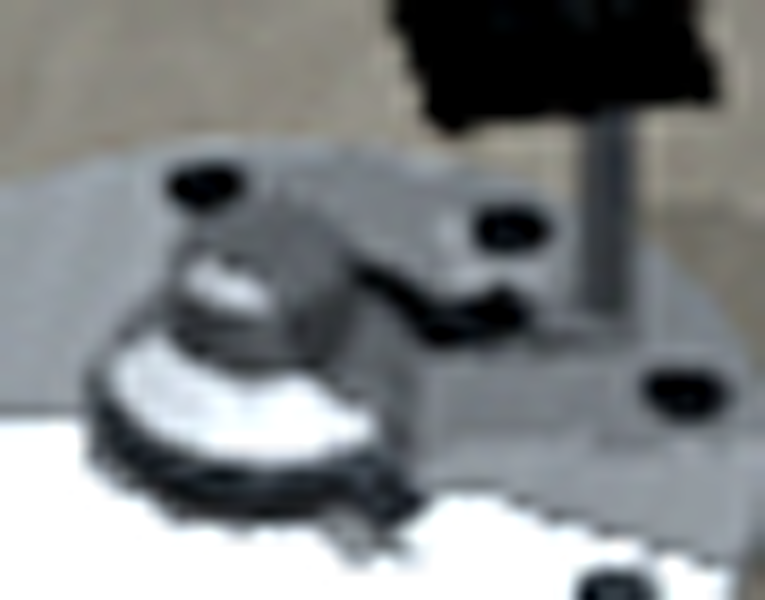

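View pics/t15.png

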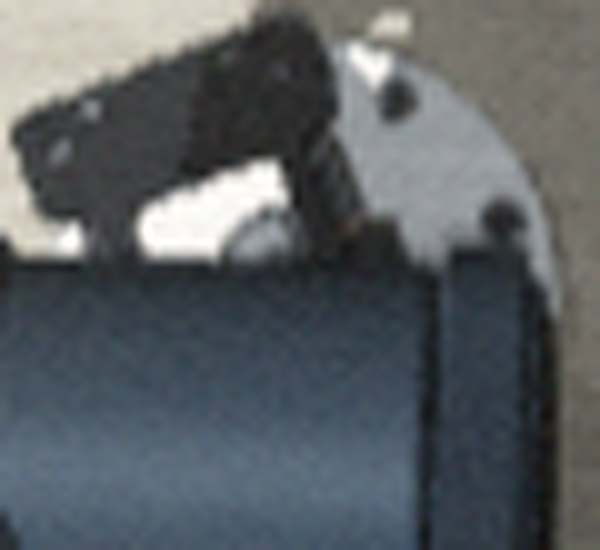

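```bash

python3 - <<'E'
from h import *
import pickle
d=pickle.load(open("d0.pkl","rb"))["side"]
c=np.array([.5566,.1265])
def P(r,a,z): return [c[0]+r/1e3*np.cos(np.radians(a)),c[1]+r/1e3*np.sin(np.radians(a)),z/1e3]
f=lambda p:((proj(d,[p])[0]-[274.5,226.5])*[17,15]).round(0)
for z in(31,37,41,43,45): print(z,"lug",f(P(30,202.5,z)),"tip",f(P(37.5,202.5,z)),"wire200",f(P(23,202,z)),"w240",f(P(23,240,z)),"w270",f(P(23,270,z)))
print("collar",[f(P(22.2,a,37.2)).tolist() for a in range(150,300,30)],"stemtop",f(P(0,0,64)))
E
```

```text
31 lug [475. 371.] tip [527. 364.] wire200 [426. 377.] w240 [374. 321.] w270 [298. 299.]
37 lug [475. 343.] tip [528. 337.] wire200 [426. 350.] w240 [373. 294.] w270 [298. 271.]
41 lug [475. 324.] tip [528. 318.] wire200 [426. 331.] w240 [373. 275.] w270 [298. 253.]
43 lug [475. 315.] tip [528. 309.] wire200 [426. 322.] w240 [373. 266.] w270 [297. 243.]
45 lug [475. 306.] tip [528. 300.] wire200 [426. 312.] w240 [373. 257.] w270 [297. 234.]
collar [[383.0, 432.0], [420.0, 386.0], [415.0, 336.0], [370.0, 295.0], [297.0, 274.0]] stemtop [261. 241.]
```

```bash

python3 -m handwheel '[{"x":0,"y":0,"z":1,"ax":0,"ay":0,"az":0,"gripper":15},{"x":0,"y":0,"z":0,"ax":0,"ay":0,"az":0,"gripper":15}]' >/dev/null; python3 avg.py
python3 -m handwheel '[{"x":0,"y":0,"z":1,"ax":0,"ay":0,"az":0,"gripper":15},{"x":0,"y":0,"z":0,"ax":0,"ay":0,"az":0,"gripper":15}]' >/dev/null; python3 avg.py
python3 - <<'E'
from h import *
d=arm.snapshot("side"); f=d["frame"][227:267,275:320,::-1]
f=np.clip((f.astype(float)-25)*1.6,0,255).astype(np.uint8)
cv2.imwrite("pics/s16.png",cv2.resize(f,None,fx=17,fy=15,interpolation=cv2.INTER_CUBIC))
E
```

```text
18.9 pos [518.12 110.72 126.57] rpy [-3.1402e+00 -3.0000e-04  1.9639e+00] F [-0.37 -0.36 -2.55] sd [0.58 0.27 0.38] M [-0.161  0.019  0.006] tau [ 2.8200e-01 -4.0794e+01 -1.2210e+01  2.0300e-01 -1.2000e-01 -7.0000e-03]
19.4 pos [518.64 110.91 125.88] rpy [-3.1416e+00 -2.0000e-04  1.9636e+00] F [-0.35 -0.3  -1.75] sd [0.22 0.53 0.49] M [-0.031 -0.031 -0.023] tau [ 2.5000e-02 -4.0199e+01 -1.1775e+01  6.2000e-02 -2.0000e-02 -1.0000e-03]
```

View pics/s16.png

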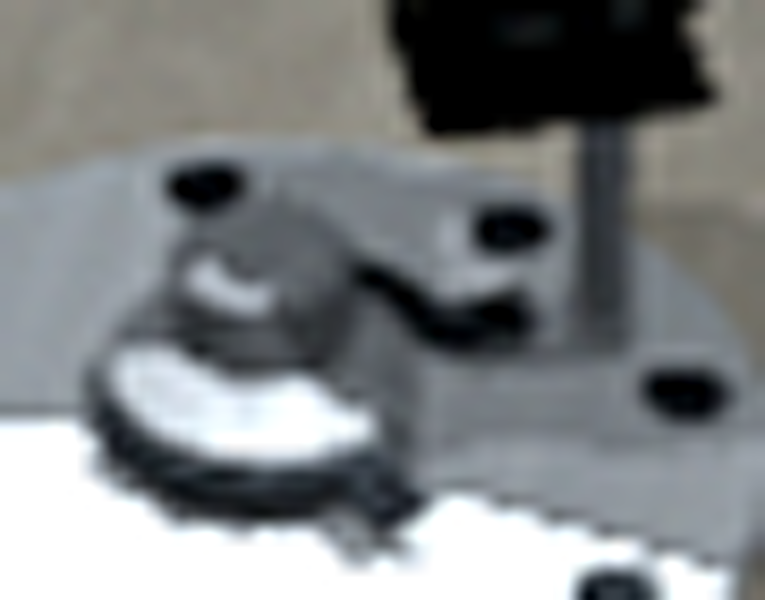

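```bash

python3 -m handwheel '[{"x":0,"y":0,"z":1,"ax":0,"ay":0,"az":0,"gripper":15},{"x":0,"y":0,"z":0,"ax":0,"ay":0,"az":0,"gripper":15}]' >/dev/null; python3 r.py
python3 -m handwheel '[{"x":0,"y":0,"z":1,"ax":0,"ay":0,"az":0,"gripper":15},{"x":0,"y":0,"z":0,"ax":0,"ay":0,"az":0,"gripper":15}]' >/dev/null; python3 r.py
python3 -m handwheel '[{"x":0,"y":0,"z":1,"ax":0,"ay":0,"az":0,"gripper":15},{"x":0,"y":0,"z":0,"ax":0,"ay":0,"az":0,"gripper":15}]' >/dev/null; python3 avg.py
python3 - <<'E'
from h import *
d=arm.snapshot("side"); f=d["frame"][227:267,275:320,::-1]
f=np.clip((f.astype(float)-25)*1.6,0,255).astype(np.uint8)
cv2.imwrite("pics/s17.png",cv2.resize(f,None,fx=17,fy=15,interpolation=cv2.INTER_CUBIC))
E
```

```text
19.7 z 125.08 xy [519.2 111. ] F [ 0.2 -0.9 -0.9] tau1 -39.812 tau0 -0.002 M [ 0.02 -0.11 -0.02]
19.95 z 124.14 xy [519.5 111. ] F [-0.3 -0.4 -1.1] tau1 -39.87 tau0 -0.006 M [-0.02 -0.17  0.02]
20.45 pos [519.61 111.   123.17] rpy [3.1394e+00 5.0000e-04 1.9634e+00] F [ 0.05 -0.33 -0.96] sd [0.15 0.2  0.72] M [ 0.016 -0.125  0.009] tau [-1.0000e-03 -3.9900e+01 -1.1377e+01  4.0000e-02  5.5000e-02  0.0000e+00]
```

View pics/s17.png

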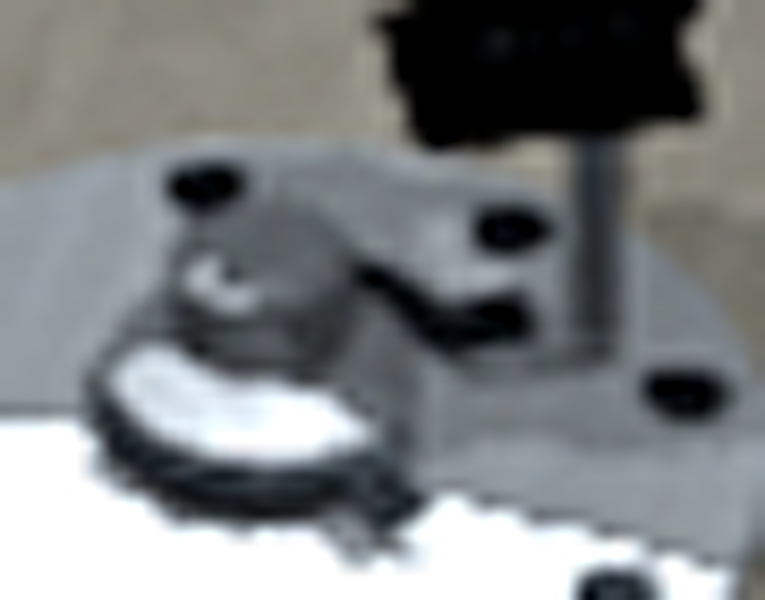

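```bash

python3 -m handwheel '[{"x":0,"y":0,"z":2,"ax":0,"ay":0,"az":0,"gripper":15},{"x":0,"y":0,"z":0,"ax":0,"ay":0,"az":0,"gripper":15},{"x":0,"y":-3,"z":0,"ax":0,"ay":0,"az":0,"gripper":15},{"x":0,"y":-5,"z":0,"ax":0,"ay":0,"az":0,"gripper":15},{"x":0,"y":-8,"z":0,"ax":0,"ay":0,"az":0,"gripper":15},{"x":0,"y":-10,"z":0,"ax":0,"ay":0,"az":0,"gripper":15},{"x":0,"y":-6,"z":0,"ax":0,"ay":0,"az":0,"gripper":15},{"x":0,"y":0,"z":0,"ax":0,"ay":0,"az":0,"gripper":15},{"x":0,"y":0,"z":-20,"ax":0,"ay":0,"az":0,"gripper":15},{"x":0,"y":0,"z":-30,"ax":0,"ay":0,"az":0,"gripper":15},{"x":0,"y":0,"z":-30,"ax":0,"ay":0,"az":0,"gripper":15},{"x":0,"y":0,"z":-12,"ax":0,"ay":0,"az":0,"gripper":15},{"x":0,"y":0,"z":0,"ax":0,"ay":0,"az":0,"gripper":15}]' >/dev/null
python3 - <<'E'
from h import *
st(); to(572.5,-149.5,212,1.104)
d=arm.snapshot("side"); crop(d,250,160,90,110,6,"pics/s18.png")
E
```

```text
22.125 pos [487.28  97.64 214.91] rpy [ 3.1404e+00 -2.0000e-04  1.9628e+00] F [ 0.29 -0.39 -1.44] M [-0.019 -0.172  0.021] op 19.86 q [-2.800e-02  3.870e-01  1.773e+00  1.000e-03  9.810e-01 -4.200e-01]
shift [-260.95  -15.65    2.86] turn [ 1.000e-03 -6.000e-04  8.588e-01]
```

View pics/s18.png

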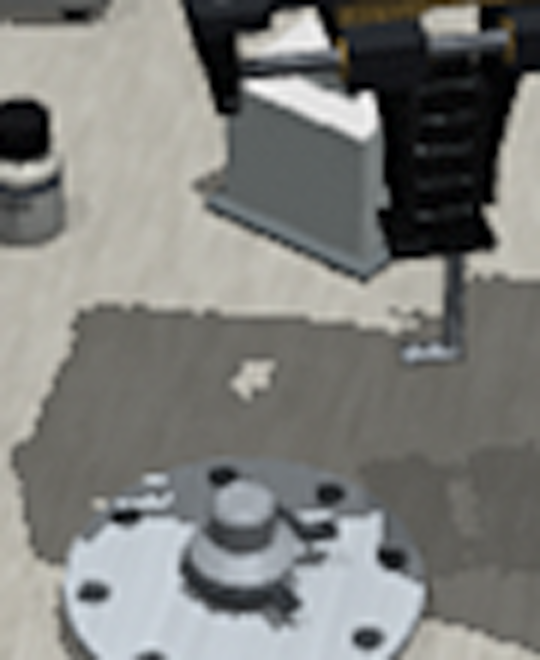

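```bash

python3 -m handwheel '[{"x":-25,"y":-1,"z":0,"ax":0,"ay":0,"az":0.05,"gripper":15},{"x":-45,"y":0,"z":0,"ax":0,"ay":0,"az":0.16,"gripper":15},{"x":-48,"y":10,"z":0,"ax":0,"ay":0,"az":0.17,"gripper":15},{"x":-46,"y":18,"z":0,"ax":0,"ay":0,"az":0.17,"gripper":15},{"x":-42,"y":25,"z":0,"ax":0,"ay":0,"az":0.16,"gripper":15},{"x":-25,"y":20,"z":0,"ax":0,"ay":0,"az":0.12,"gripper":15},{"x":0,"y":0,"z":0,"ax":0,"ay":0,"az":0,"gripper":15},{"x":0,"y":0,"z":0,"ax":0,"ay":0,"az":0,"gripper":15}]' >/dev/null
python3 - <<'E'
from h import *
st(); to(572.5,-149.5,205,1.104)
E
```

```text
23.175 pos [ 570.94 -140.15  199.96] rpy [-3.1183e+00  1.9000e-03  1.1081e+00] F [-0.39  0.46 -0.52] M [ 0.034 -0.084 -0.014] op 19.8 q [-4.300e-01  5.300e-01  1.548e+00 -1.000e-03  1.086e+00  3.300e-02]
shift [-7.67  5.45 -5.16] turn [-0.0233  0.0019  0.004 ]
```

```bash

python3 -m handwheel '[{"x":-7.6,"y":5.4,"z":-5,"ax":-0.0233,"ay":0.002,"az":0.004,"gripper":15},{"x":0,"y":0,"z":0,"ax":0,"ay":0,"az":0,"gripper":15},{"x":0,"y":0,"z":0,"ax":0,"ay":0,"az":0,"gripper":15}]' >/dev/null
python3 - <<'E'
from h import *
s=st(); to(572.5,-149.5,200,1.104)
d=arm.snapshot("side"); crop(d,270,110,70,90,8,"pics/s19.png")
d=arm.snapshot("side"); crop(d,250,220,80,70,8,"pics/s19b.png")
E
```

```text
23.55 pos [ 571.18 -146.87  204.55] rpy [-3.1402e+00 -6.0000e-04  1.1080e+00] F [ 0.21  0.21 -1.17] M [-0.028 -0.076  0.048] op 19.74 q [-4.410e-01  5.190e-01  1.555e+00  1.000e-03  1.069e+00  2.100e-02]
shift [-1.77  2.36  4.55] turn [-0.0014 -0.0006  0.004 ]
```

View pics/s19.png

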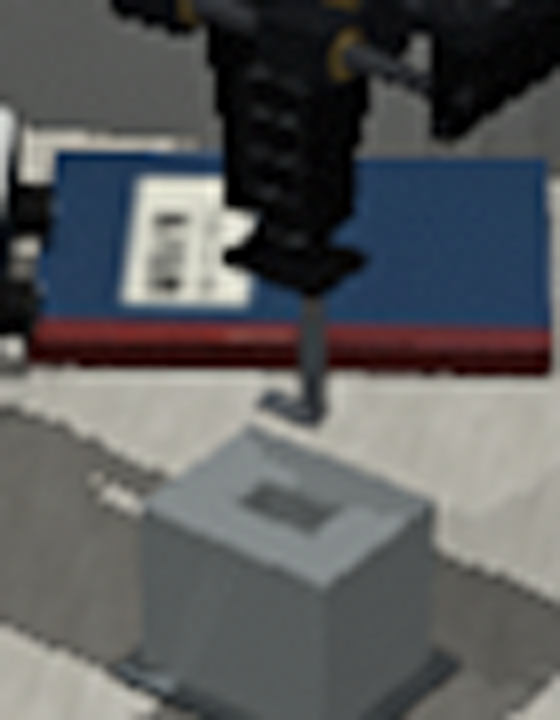

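View pics/s19b.png

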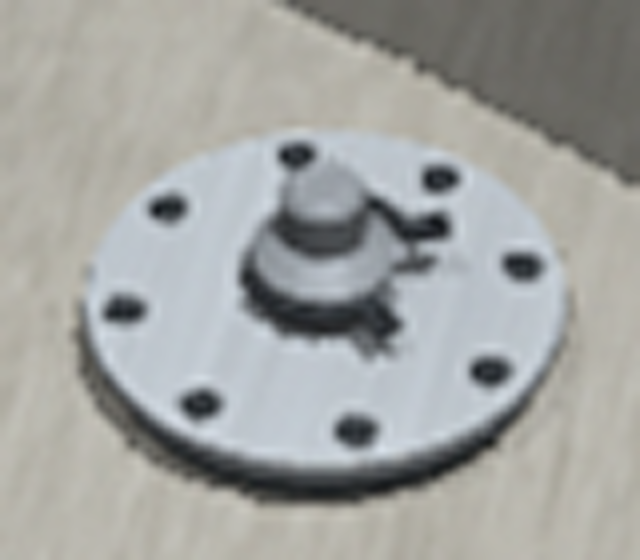

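```bash

python3 -m handwheel '[{"x":-1.8,"y":2.3,"z":0,"ax":-0.0014,"ay":0,"az":0.004,"gripper":15},{"x":0,"y":0,"z":0,"ax":0,"ay":0,"az":0,"gripper":15},{"x":0,"y":0,"z":14,"ax":0,"ay":0,"az":0,"gripper":15},{"x":0,"y":0,"z":12,"ax":0,"ay":0,"az":0,"gripper":15},{"x":0,"y":0,"z":0,"ax":0,"ay":0,"az":0,"gripper":15},{"x":0,"y":0,"z":0,"ax":0,"ay":0,"az":0,"gripper":15}]' >/dev/null
python3 - <<'E'
from h import *
s=st(); to(572.5,-149.5,None,1.104)
d=arm.snapshot("side"); crop(d,285,135,45,60,12,"pics/s20.png")
P=onz(d,[(305.7,172.6)],.074)*1000; print("slot",P)
E
```

```text
24.4 pos [ 572.38 -149.41  175.92] rpy [-3.1404e+00 -5.0000e-04  1.1041e+00] F [-0.15  0.76 -1.78] M [-0.065 -0.078  0.011] op 20.12 q [-4.440e-01  5.580e-01  1.577e+00  1.000e-03  1.008e+00  2.200e-02]
shift [-0.03  0.15 -0.  ] turn [-0.0012 -0.0005  0.0001]
slot [[ 571.64048608 -149.71445231   74.        ]]
```

View pics/s20.png

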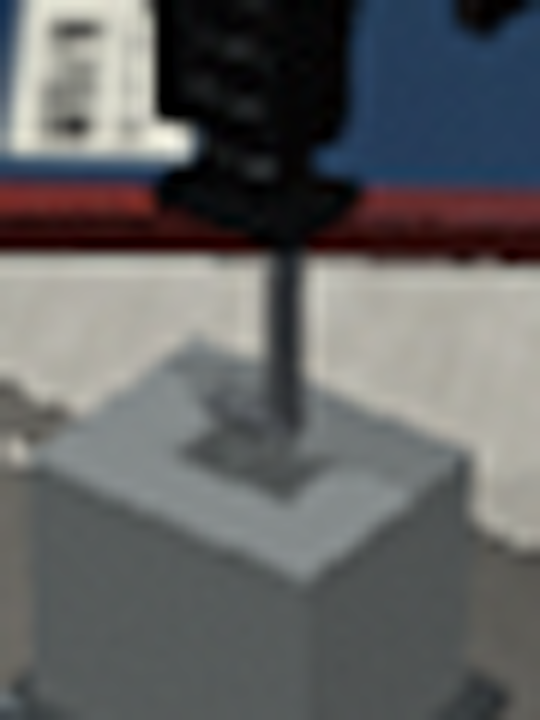

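The slot is centred at about (260,465) of the crop and the foot is just above it at (255,425). The slot measures (571.6,-149.7), in line with the target, so I'll insert the pick.

```bash

python3 -m handwheel '[{"x":0,"y":0,"z":5,"ax":0,"ay":0,"az":0,"gripper":15},{"x":0,"y":0,"z":5,"ax":0,"ay":0,"az":0,"gripper":15},{"x":0,"y":0,"z":5,"ax":0,"ay":0,"az":0,"gripper":15},{"x":0,"y":0,"z":0,"ax":0,"ay":0,"az":0,"gripper":15}]' >/dev/null; python3 r.py
python3 -m handwheel '[{"x":0,"y":0,"z":7,"ax":0,"ay":0,"az":0,"gripper":15},{"x":0,"y":0,"z":0,"ax":0,"ay":0,"az":0,"gripper":15}]' >/dev/null; python3 r.py
```

```text
24.95 z 160.42 xy [ 572.6 -149.5] F [-0.5  0.  -1.1] tau1 -43.51 tau0 -0.024 M [-0.09 -0.05 -0.03]
25.2 z 152.95 xy [ 572.6 -149.5] F [-0.2 -0.2 -0.9] tau1 -43.716 tau0 -0.042 M [-0.01 -0.05 -0.02]
```

```bash

python3 -m handwheel '[{"x":0,"y":0,"z":9,"ax":0,"ay":0,"az":0,"gripper":15},{"x":0,"y":0,"z":10,"ax":0,"ay":0,"az":0,"gripper":15},{"x":0,"y":0,"z":9,"ax":0,"ay":0,"az":0,"gripper":15},{"x":0,"y":0,"z":6,"ax":0,"ay":0,"az":0,"gripper":15},{"x":0,"y":0,"z":0,"ax":0,"ay":0,"az":0,"gripper":15},{"x":0,"y":0,"z":0,"ax":0,"ay":0,"az":0,"gripper":15}]' >/dev/null; python3 r.py
python3 - <<'E'
from h import *
to(572.5,-149.5,108.4,1.104)
E
```

```text
25.95 z 116.0 xy [ 572.6 -149.4] F [ 0.4  0.  -1.4] tau1 -44.391 tau0 -0.002 M [-0.06 -0.08  0.02]
shift [-0.08 -0.03  7.6 ] turn [-0.0009 -0.0005  0.0001]
```

```bash

python3 -m handwheel '[{"x":0,"y":0,"z":3,"ax":0,"ay":0,"az":0,"gripper":15},{"x":0,"y":0,"z":2.5,"ax":0,"ay":0,"az":0,"gripper":15},{"x":0,"y":0,"z":0,"ax":0,"ay":0,"az":0,"gripper":15}]' >/dev/null; python3 r.py
python3 -m handwheel '[{"x":0,"y":0,"z":1,"ax":0,"ay":0,"az":0,"gripper":15},{"x":0,"y":0,"z":0,"ax":0,"ay":0,"az":0,"gripper":15}]' >/dev/null; python3 r.py
python3 -m handwheel '[{"x":0,"y":0,"z":0.8,"ax":0,"ay":0,"az":0,"gripper":15},{"x":0,"y":0,"z":0,"ax":0,"ay":0,"az":0,"gripper":15}]' >/dev/null; python3 r.py
```

```text
26.32 z 110.85 xy [ 573.  -149.7] F [-0.8 -0.2 -0.6] tau1 -44.702 tau0 -0.013 M [-0.03 -0.06  0.08]
26.57 z 109.95 xy [ 573.1 -149.7] F [-0.  -0.9 -2.4] tau1 -44.763 tau0 -0.008 M [-0.02 -0.09 -0.02]
26.82 z 109.19 xy [ 573.2 -149.7] F [ 0.7  1.1 -0.4] tau1 -44.799 tau0 -0.006 M [-0.03 -0.04 -0.05]
```

```bash

python3 -m handwheel '[{"x":0,"y":0,"z":0.6,"ax":0,"ay":0,"az":0,"gripper":15},{"x":0,"y":0,"z":0,"ax":0,"ay":0,"az":0,"gripper":15}]' >/dev/null; python3 r.py
python3 -m handwheel '[{"x":0,"y":0,"z":0.5,"ax":0,"ay":0,"az":0,"gripper":15},{"x":0,"y":0,"z":0,"ax":0,"ay":0,"az":0,"gripper":15}]' >/dev/null; python3 r.py
```

```text
27.07 z 108.57 xy [ 573.2 -149.7] F [ 0.2 -0.1 -0.2] tau1 -44.817 tau0 -0.004 M [-0.05 -0.09  0.  ]
27.32 z 108.35 xy [ 573.3 -149.8] F [ 0.1  0.8 -1.1] tau1 -44.894 tau0 0.004 M [ 0.01 -0.04 -0.05]
```

```bash

python3 -m handwheel '[{"x":0,"y":0,"z":0.5,"ax":0,"ay":0,"az":0,"gripper":15},{"x":0,"y":0,"z":0,"ax":0,"ay":0,"az":0,"gripper":15}]' >/dev/null; python3 r.py
python3 - <<'E'
from h import *
d=arm.snapshot("side"); crop(d,285,135,45,60,12,"pics/s21.png")
E
```

```text
27.57 z 108.36 xy [ 573.3 -149.8] F [ 0.  -0.6 -0.6] tau1 -44.725 tau0 0.007 M [-0.02 -0.01  0.04]
```

View pics/s21.png

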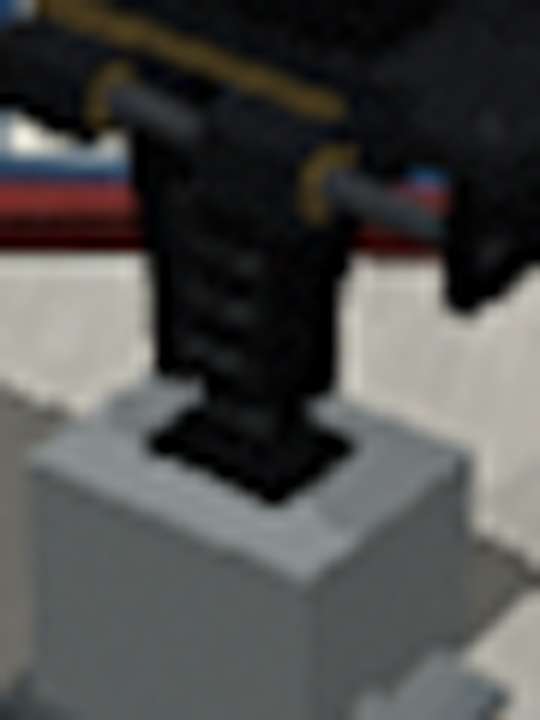

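The guard lies flat on the block and z stopped at 108.36, the same height as when I took the pick. I'll release and rise straight up.

```bash

python3 -m handwheel '[{"x":0,"y":0,"z":0,"ax":0,"ay":0,"az":0,"gripper":30},{"x":0,"y":0,"z":0,"ax":0,"ay":0,"az":0,"gripper":45},{"x":0,"y":0,"z":0,"ax":0,"ay":0,"az":0,"gripper":55},{"x":0,"y":0,"z":0,"ax":0,"ay":0,"az":0,"gripper":55},{"x":0,"y":0,"z":0,"ax":0,"ay":0,"az":0,"gripper":55}]' ; python3 r.py
python3 -m handwheel '[{"x":0,"y":0,"z":-5,"ax":0,"ay":0,"az":0,"gripper":55},{"x":0,"y":0,"z":-20,"ax":0,"ay":0,"az":0,"gripper":55},{"x":0,"y":0,"z":-30,"ax":0,"ay":0,"az":0,"gripper":55},{"x":0,"y":0,"z":-30,"ax":0,"ay":0,"az":0,"gripper":55},{"x":0,"y":0,"z":-25,"ax":0,"ay":0,"az":0,"gripper":55},{"x":0,"y":0,"z":0,"ax":0,"ay":0,"az":0,"gripper":55},{"x":0,"y":0,"z":0,"ax":0,"ay":0,"az":0,"gripper":55},{"x":0,"y":0,"z":0,"ax":0,"ay":0,"az":0,"gripper":55}]'
python3 - <<'E'
from h import *
d=arm.snapshot("side"); crop(d,240,120,90,110,6,"pics/s22.png"); crop(d,250,220,80,70,9,"pics/s22b.png")
cv2.imwrite("pics/s22c.png",d["frame"][:,:,::-1])
t=arm.snapshot("top"); crop(t,170,120,140,140,4,"pics/t22.png")
st()
E
```

```text
time: 28.25
position: [0.5737, -0.1499, 0.1081]
orientation: [3.139, -0.001, 1.104]
wrist_force: [0.4, -0.4, 0.4]
opening: 0.617
28.25 z 108.08 xy [ 573.7 -149.9] F [ 0.4 -0.4  0.4] tau1 -44.224 tau0 -0.002 M [-0.03 -0.07 -0.01]
time: 29.25
position: [0.5722, -0.1494, 0.2205]
orientation: [-3.141, -0.001, 1.104]
wrist_force: [-0.5, -0.3, 0.4]
opening: 0.63
29.35 pos [ 572.09 -149.34  220.35] rpy [-3.1404e+00 -5.0000e-04  1.1040e+00] F [-0.33 -0.02  0.54] M [-0.021 -0.045 -0.031] op 55.2 q [-4.440e-01  5.010e-01  1.536e+00  1.000e-03  1.106e+00  2.200e-02]
```

View pics/s22.png

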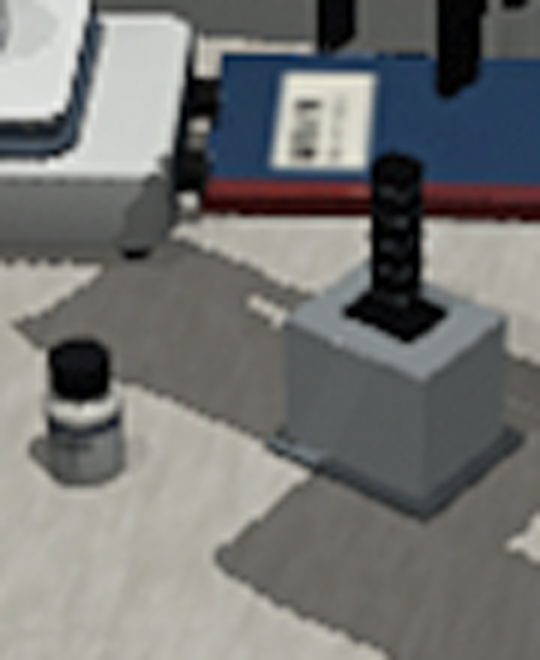

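View pics/s22b.png

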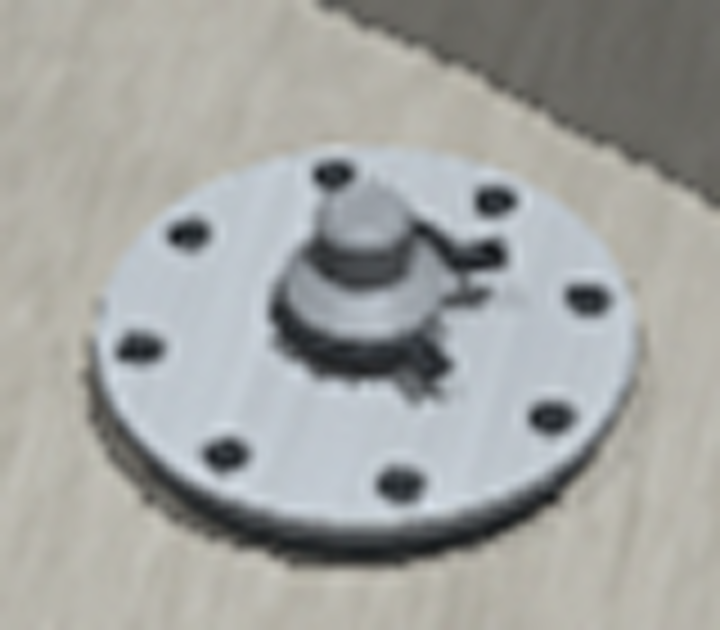

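View pics/t22.png

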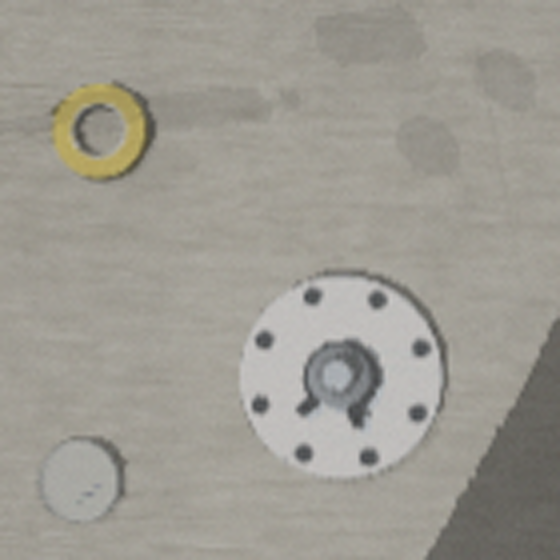

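```bash

python3 - <<'E'
from h import *
import pickle
d0=pickle.load(open("d0.pkl","rb"))["side"]; d=arm.snapshot("side")
c=np.array([.5566,.1265])
def P(r,a,z): return [c[0]+r/1e3*np.cos(np.radians(a)),c[1]+r/1e3*np.sin(np.radians(a)),z/1e3]
x0,y0=282,238; S=13
f=lambda p:((proj(d,[p])[0]-[x0-.5,y0-.5])*S).astype(int)
for nm,r,a in(("A",30,134.5),("B",30,202.5)):
  for z in(31,34,37,41,43): print(nm,z,f(P(r,a,z)), f(P(37.5,a,z)))
ims=[]
for e in(d0,d):
    g=e["frame"][y0:y0+30,x0:x0+28,::-1]; g=cv2.resize(g,None,fx=S,fy=S,interpolation=cv2.INTER_CUBIC); ims.append(g)
cv2.imwrite("pics/cmp.png",np.hstack(ims))
E
```

```text
A 31 [200 296] [223 321]
A 34 [200 284] [223 309]
A 37 [200 272] [223 297]
A 41 [200 256] [223 280]
A 43 [200 248] [222 272]
B 31 [272 178] [312 172]
B 34 [272 166] [312 160]
B 37 [272 154] [312 148]
B 41 [272 138] [312 132]
B 43 [272 130] [312 124]
```

View pics/cmp.png

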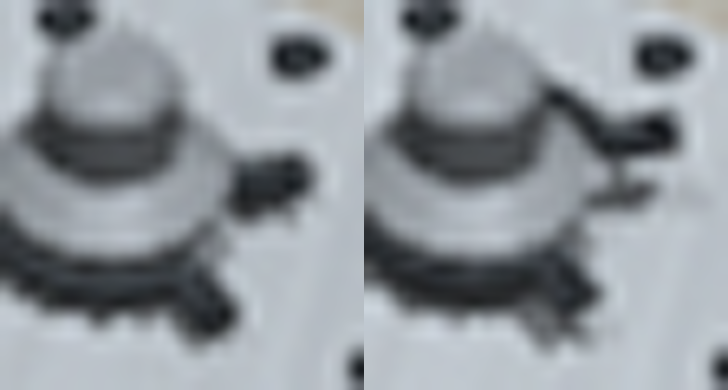

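```bash
python3 - <<'E'
from h import *
import pickle
D=pickle.load(open("d0.pkl","rb"))
for n,boxes in(("top",{"dish":(176,226,30,30),"tape":(180,136,32,32),"bottle":(328,146,26,26)}),):
    d=arm.snapshot(n)
    for k,(x,y,w,h) in boxes.items():
        print(k,np.abs(d["frame"][y:y+h,x:x+w].astype(int)-D[n]["frame"][y:y+h,x:x+w]).mean().round(2))
d=arm.snapshot("side")
for k,(x,y,w,h) in {"dish":(290,308,38,34),"tape":(178,286,38,36),"bottle":(243,173,22,30)}.items():
    print(k,np.abs(d["frame"][y:y+h,x:x+w].astype(int)-D["side"]["frame"][y:y+h,x:x+w]).mean().round(2))
st(); print(arm.hand_in())
E
```

```text
dish 16.04
tape 14.79
bottle 12.07
dish 3.36
tape 2.96
bottle 16.62
29.5 pos [ 572.51 -149.48  220.88] rpy [-3.1416e+00 -5.0000e-04  1.1041e+00] F [ 0.11 -0.23  0.65] M [-0.028 -0.019 -0.011] op 55.26 q [-4.440e-01  5.010e-01  1.535e+00  1.000e-03  1.106e+00  2.200e-02]
the job is handed in; nothing more can be done
None
```

I lifted ring end B with the pick until it snapped over the collar, stood the pick back in its stand, and handed the job in at about 29.5 s.

**How it went:** I felt the plate with about 2 N, slid the foot in under the lug about 0.7 mm clear of the plate, and raised it in steps of 1 mm or less.
- **Force:** it climbed to about 4.6 N in the readings and then dropped. The brief expects 10–13 N, but I read it only between steps, so the true peak may have been higher.
- **Overlift:** the drop came at about 7–8 mm of lift. I carried on to about 11–12 mm before being sure it had snapped.

**Last checks:**
- **End B:** with the foot lowered about 4 mm from the top of the lift, the load on the pick was zero. The lug stayed about 10–11 mm above where it started, and was still there after the pick was taken away.
- **Pick:** its guard lies flat on the stand, at the same height as when I took it. The gripper is open and well clear.

**What disagreed:**
- **End A:** it looks about 4–5 mm higher than at the start. The ring seems to have tilted, with A's wire still under the collar edge in the picture. It was steady in the last pictures, so I left it alone.
- **Bottle, dish and tape:** I never went near them, and they look in place in the last pictures. My before-and-after picture comparison proved nothing, because the arm's shadow and the lighting had changed.

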